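# Fit the display stand's slats and set out the turnovers

## Task

Get the sloping display stand ready for the counter. First fit every wooden slat, each in a bay of its own: hook one end under the lip at the stand's high end, then swing the other end down behind the low stop so that the slat lies fully home on both rests. Then set every turnover from the baking sheet on the fitted slats, flat side down and one layer only, and leave the other things on the table where they are.

Things in the scene. Friction and masses are not known exactly. Their poses are not given: they have to be found in the camera images.
- deck: sloping deck of the steel display stand (fixed, 330 wide). Origin: middle of the plane on which seated slats' undersides lie, 83 above the table; x runs down the slope (0.14 rad, falling away from the robot), y across, z square to the slope. Slats lie along x on two rests, tops at z 0: x -105 to -60 and 63 to 105 mm; between them is a crumb pan 20 lower
- lip_edge (a point): middle of the lower edge of the hook lip, at deck x -79, z 18 mm, axes as the deck's. The lip is a strip 4 thick all along the stand's high end, near the robot; it reaches 20 out over the rest from the back wall, whose inner face is at deck x -99. The gap under it is 18. Dark cheeks 18 high (to deck x -66) part the bays, each 64 wide
- stop_top (a point): middle of the upper inner edge of the low stop, at deck x 99, z 14 mm, axes as the deck's; the stop is a strip 6 thick all along the stand's low end, standing 14 above the rest. From back wall to stop is 198, so a 190 slat has 8 of play, and it will not go in flat
- bay1 (a point): centre of the right-hand bay (seen from the robot), on the deck's plane; axes as the deck's. A slat seated there has its underside centre here, give or take the play
- bay2 (a point): centre of the middle bay (seen from the robot), on the deck's plane; axes as the deck's. A slat seated there has its underside centre here, give or take the play
- bay3 (a point): centre of the left-hand bay (seen from the robot), on the deck's plane; axes as the deck's. A slat seated there has its underside centre here, give or take the play
- slat1_c (a point): beech slat 190 long (its x axis) x 50 wide (y) x 8 thick, both ends alike, with an upright grip block in the middle of its top, 14 thick (along x) x 36 wide (along y), from 8 to 50 above the underside; 0.15 kg. The point is the middle of the grip block, 29 above the underside, z up out of the slat's top. Two or three are present
- slat2_c (a point): beech slat 190 long (its x axis) x 50 wide (y) x 8 thick, both ends alike, with an upright grip block in the middle of its top, 14 thick (along x) x 36 wide (along y), from 8 to 50 above the underside; 0.15 kg. The point is the middle of the grip block, 29 above the underside, z up out of the slat's top. Two or three are present
- slat3_c (a point): beech slat 190 long (its x axis) x 50 wide (y) x 8 thick, both ends alike, with an upright grip block in the middle of its top, 14 thick (along x) x 36 wide (along y), from 8 to 50 above the underside; 0.15 kg. The point is the middle of the grip block, 29 above the underside, z up out of the slat's top. Two or three are present
- turnover1_c (a point): turnover: golden half-moon pastry, firm, 62 long (its x axis) x 44 wide (y) x 30 high, flat underneath, sides steep enough to pinch across the 44; the point is its centre, half-way up, z up; about 0.06 kg. Starts on the flat grey baking sheet (4 thick, 116 x 300). Three or four are present
- turnover2_c (a point): turnover: golden half-moon pastry, firm, 62 long (its x axis) x 44 wide (y) x 30 high, flat underneath, sides steep enough to pinch across the 44; the point is its centre, half-way up, z up; about 0.06 kg. Starts on the flat grey baking sheet (4 thick, 116 x 300). Three or four are present
- turnover3_c (a point): turnover: golden half-moon pastry, firm, 62 long (its x axis) x 44 wide (y) x 30 high, flat underneath, sides steep enough to pinch across the 44; the point is its centre, half-way up, z up; about 0.06 kg. Starts on the flat grey baking sheet (4 thick, 116 x 300). Three or four are present
- turnover4_c (a point): turnover: golden half-moon pastry, firm, 62 long (its x axis) x 44 wide (y) x 30 high, flat underneath, sides steep enough to pinch across the 44; the point is its centre, half-way up, z up; about 0.06 kg. Starts on the flat grey baking sheet (4 thick, 116 x 300). Three or four are present
- bowl: small steel bowl, 120 across, 55 high; bystander, leave it where it is (origin under its centre)
- jar: jar with a lid, 64 across, 70 high; bystander, leave it where it is (origin under its centre)
- spatula: kitchen spatula lying on the table; bystander, leave it where it is (origin under its centre)
- timer: white kitchen timer, 50 x 60 x 50; bystander, leave it where it is (origin under its centre)
- cutter: steel ring cutter, 76 across, 45 high; bystander, leave it where it is (origin under its centre)
There are look-alikes about, which are no part of the job. What is shaped like the part that bears turnover3_c but black, purple or turquoise is not meant.

How it is judged (in metres and radians):
On the way, in this order (a step that is already met when the one before it is completed fails the run):
1. every slat present lies fully home in a bay, while the turnovers are not yet on the stand (x of slat1_c in the frame of deck between -0.009 and 0.009 m and z of slat1_c in the frame of deck between 0.025 and 0.033 m and angle between the z axis of each of slat1_c, slat2_c, slat3_c and the z axis of deck, either way round below 0.05 rad and angle between the x axis of each of slat1_c, slat2_c, slat3_c and the x axis of deck, either way round below 0.13 rad and (y of slat1_c in the frame of bay1 between -0.014 and 0.014 m or y of slat1_c in the frame of bay2 between -0.014 and 0.014 m or y of slat1_c in the frame of bay3 between -0.014 and 0.014 m) and x of slat2_c in the frame of deck between -0.009 and 0.009 m and z of slat2_c in the frame of deck between 0.025 and 0.033 m and (y of slat2_c in the frame of bay1 between -0.014 and 0.014 m or y of slat2_c in the frame of bay2 between -0.014 and 0.014 m or y of slat2_c in the frame of bay3 between -0.014 and 0.014 m) and x of slat3_c in the frame of deck between -0.009 and 0.009 m and z of slat3_c in the frame of deck between 0.025 and 0.033 m and (y of slat3_c in the frame of bay1 between -0.014 and 0.014 m or y of slat3_c in the frame of bay2 between -0.014 and 0.014 m or y of slat3_c in the frame of bay3 between -0.014 and 0.014 m) and height (world z) of each of turnover1_c, turnover2_c, turnover3_c, turnover4_c below 0.06 m), for 0.2 s.
2. every turnover present lies on a slat (angle between each of turnover1_c, turnover2_c, turnover3_c, turnover4_c's own z axis and vertical below 0.3 rad and ((z of turnover1_c in the frame of slat1_c between -0.013 and 0.001 m and y of turnover1_c in the frame of slat1_c between -0.022 and 0.022 m and x of turnover1_c in the frame of slat1_c between -0.095 and 0.095 m) or (z of turnover1_c in the frame of slat2_c between -0.013 and 0.001 m and y of turnover1_c in the frame of slat2_c between -0.022 and 0.022 m and x of turnover1_c in the frame of slat2_c between -0.095 and 0.095 m) or (z of turnover1_c in the frame of slat3_c between -0.013 and 0.001 m and y of turnover1_c in the frame of slat3_c between -0.022 and 0.022 m and x of turnover1_c in the frame of slat3_c between -0.095 and 0.095 m)) and ((z of turnover2_c in the frame of slat1_c between -0.013 and 0.001 m and y of turnover2_c in the frame of slat1_c between -0.022 and 0.022 m and x of turnover2_c in the frame of slat1_c between -0.095 and 0.095 m) or (z of turnover2_c in the frame of slat2_c between -0.013 and 0.001 m and y of turnover2_c in the frame of slat2_c between -0.022 and 0.022 m and x of turnover2_c in the frame of slat2_c between -0.095 and 0.095 m) or (z of turnover2_c in the frame of slat3_c between -0.013 and 0.001 m and y of turnover2_c in the frame of slat3_c between -0.022 and 0.022 m and x of turnover2_c in the frame of slat3_c between -0.095 and 0.095 m)) and ((z of turnover3_c in the frame of slat1_c between -0.013 and 0.001 m and y of turnover3_c in the frame of slat1_c between -0.022 and 0.022 m and x of turnover3_c in the frame of slat1_c between -0.095 and 0.095 m) or (z of turnover3_c in the frame of slat2_c between -0.013 and 0.001 m and y of turnover3_c in the frame of slat2_c between -0.022 and 0.022 m and x of turnover3_c in the frame of slat2_c between -0.095 and 0.095 m) or (z of turnover3_c in the frame of slat3_c between -0.013 and 0.001 m and y of turnover3_c in the frame of slat3_c between -0.022 and 0.022 m and x of turnover3_c in the frame of slat3_c between -0.095 and 0.095 m)) and ((z of turnover4_c in the frame of slat1_c between -0.013 and 0.001 m and y of turnover4_c in the frame of slat1_c between -0.022 and 0.022 m and x of turnover4_c in the frame of slat1_c between -0.095 and 0.095 m) or (z of turnover4_c in the frame of slat2_c between -0.013 and 0.001 m and y of turnover4_c in the frame of slat2_c between -0.022 and 0.022 m and x of turnover4_c in the frame of slat2_c between -0.095 and 0.095 m) or (z of turnover4_c in the frame of slat3_c between -0.013 and 0.001 m and y of turnover4_c in the frame of slat3_c between -0.022 and 0.022 m and x of turnover4_c in the frame of slat3_c between -0.095 and 0.095 m))), for 0.2 s.
At the end, for the whole second after the job is handed in: Each slat lies in a bay: within 9 mm lengthwise and 14 mm sideways of the bay's centre, 4 mm in height, 0.05 rad of the slope, 0.13 rad in yaw. Each turnover lies flat side down on a slat, not on another turnover, its centre within 22 mm of the slat's middle line (all of step 2 and x of slat1_c in the frame of deck between -0.009 and 0.009 m and z of slat1_c in the frame of deck between 0.025 and 0.033 m and angle between the z axis of each of slat1_c, slat2_c, slat3_c and the z axis of deck, either way round below 0.05 rad and angle between the x axis of each of slat1_c, slat2_c, slat3_c and the x axis of deck, either way round below 0.13 rad and (y of slat1_c in the frame of bay1 between -0.014 and 0.014 m or y of slat1_c in the frame of bay2 between -0.014 and 0.014 m or y of slat1_c in the frame of bay3 between -0.014 and 0.014 m) and x of slat2_c in the frame of deck between -0.009 and 0.009 m and z of slat2_c in the frame of deck between 0.025 and 0.033 m and (y of slat2_c in the frame of bay1 between -0.014 and 0.014 m or y of slat2_c in the frame of bay2 between -0.014 and 0.014 m or y of slat2_c in the frame of bay3 between -0.014 and 0.014 m) and x of slat3_c in the frame of deck between -0.009 and 0.009 m and z of slat3_c in the frame of deck between 0.025 and 0.033 m and (y of slat3_c in the frame of bay1 between -0.014 and 0.014 m or y of slat3_c in the frame of bay2 between -0.014 and 0.014 m or y of slat3_c in the frame of bay3 between -0.014 and 0.014 m)); the robot touches nothing.
It fails at once if the bowl is pushed more than 5 cm from its place (distance of bowl from where it was at the start of the episode above 0.05 m).
It fails at once if the jar is pushed more than 5 cm from its place (distance of jar from where it was at the start of the episode above 0.05 m).
It fails at once if the spatula is pushed more than 5 cm from its place (distance of spatula from where it was at the start of the episode above 0.05 m).
It fails at once if the timer is pushed more than 5 cm from its place (distance of timer from where it was at the start of the episode above 0.05 m).
It fails at once if the cutter is pushed more than 5 cm from its place (distance of cutter from where it was at the start of the episode above 0.05 m).
Of slat1, slat2, slat3 only 2 to 3 are there at a start; the rules pass over those that are not, and their reading is None.
Of turnover1, turnover2, turnover3, turnover4 only 3 to 4 are there at a start; the rules pass over those that are not, and their reading is None.
At some moment in a run one of slat1, slat2, slat3 may be knocked a few centimetres aside while the robot is not near it.
Once in a run the grip may slacken for a moment while it holds something.
It also fails if it takes over 210 s, if anything falls off the work surface, if the arm or the gripper's body presses on something with over 40 N, if the wrist force passes 120 N, or if a joint passes its speed limit or range.

## Robot

A 6-joint arm with a two-finger parallel gripper is mounted at the origin on the work surface. World frame = base frame: x ahead of the robot, y to its left, z up, the work surface at z = 0. Lengths are in m, angles in degrees, forces in N, time in s.
With the tool pointing down it reaches from about 0.3 to 0.75 m from the base axis. Payload 8.5 kg.
Tool frame: the origin (TCP) lies midway between the tips of the shut fingers; the grasp point (between the pads) lies env.tcp_to_grasp behind it (env.tcp_to_grasp is the distance from the TCP to the grasp point, in m); z points along the fingers, y is the line along which they close (so a half turn about z gives the same grasp; the last joint's range is limited). The gripper opens to 85 mm and grips with 20 to 120 N. Pads are 22 mm wide; open, the fingers measure 114 mm over their backs; the gripper's body (76 mm by 85 mm) begins 54 mm behind the grasp point. The pads swing forward as they close: fully open they stand 13 mm farther back than shut.
Start: joints at [56.935, 21.807, 74.336, -0, 83.858, -12.336], TCP at [0.195, 0.514, 0.206] pointing down, gripper open.
Joint ranges: [-178.18, 178.18], [-50.72, 133.34], [12.68, 142.11], [-81.47, 261.47], [9.98, 163.14], [-165.26, 165.26]. Speed limits (degrees/s): [136.94, 136.94, 180, 180, 180, 180].

## Interface

Orientations are given as a 3x3 rotation matrix whose columns are the frame's x, y, z axes.
In Python, from rig import observe, optics, job, env gives the robot as it stands. The module is installed in compiled form; this text tells all that it offers.
- The arm moves only by the shell command python3 -m jog 'ROWS' [FORCE]. ROWS is JSON, a list of rows, each a list of 7 numbers: the turn, a rotation vector about the tool's x, y, z in rad, then the shift along the tool's x, y, z in m, then the opening in per cent of the stroke, from 0 (shut) to 100 (fully open). A call has 1 to 10 rows; each row shifts and turns the commanded pose from where the row before left it, along the tool's axes as they then stand; what a row does not reach is not made up. A row lasts 1/8 s, in which the tool goes at most 62.5 mm and 10.7 degrees, less where a joint would pass 70% of its speed; a pose out of reach is approached as far as the arm can. A call is refused whole if a number of a shift passes 0.0625 or a number of a turn 0.188, either way. A call with a gripper value outside its range is refused whole. The fingers move at their own pace and stop on an object; FORCE is the grip in N (left out, the last holds). Time passes only in rows, so rows that do not move let the fingers close. It gives the time, the measured TCP pose, the force, the opening and the grip force at its end, in the units of the state.
- observe(): the state, without advancing time (a new reading comes with each control period).
- optics.get_image(name): name is "scene" or "top"; returns a dict with "pixels" (400x640x3 uint8, red, green, blue), "mtx" (3x3 intrinsics, pixels), "rvec" (rotation vector, rad) and "tvec" (3), from world to camera coordinates, as OpenCV has them. Camera axes: x right, y down, z forward; pixel columns grow to the right and rows downward; lengths in m; the calibration is good to about 2 mm. A picture is of the moment at which its call begins. There is no depth.
- job.close_job(): hands the job in; it is judged then, once.
The state is a dict: "time_s": time; "q": joint angles; "qvel": joint speeds; "joint_efforts": joint torques, N m; "position": TCP position; "tool_rot": TCP orientation; "ft_force": force on the tool from outside, world axes, zero at the start; "wrist_torque": the same for the moment, N m; "grip_width": finger opening in m; "gripper_force": force on a finger pad.
Only numpy, scipy, OpenCV 4.12 (cv2) and the standard library are available. Lean on these libraries where they do the work, as an engineer would, in place of code of your own. Each camera call takes 0.05 s, during which the arm holds its last target. There are 200 camera calls.

## Working session

There is one attempt and no reset: what is moved stays moved. The work goes in short steps, Python scripts to look and compute and a shell command to move; the robot and the scene stay as the last step left them, time stands still between calls to the robot, and variables do not carry over. Pictures are saved under pics/ and viewed, at most 14 in all, crops included, and the job is handed in when it is done.

```bash
mkdir -p pics; cat > h.py <<'E'
import numpy as np, cv2
from rig import observe, optics, job, env
def cam(n):
    d=optics.get_image(n); d['R']=cv2.Rodrigues(np.array(d['rvec'],float))[0]; d['t']=np.array(d['tvec'],float).ravel(); d['K']=np.array(d['mtx'],float); return d
def ray(d,u,v):
    r=d['R'].T@np.linalg.inv(d['K'])@np.array([u,v,1.]); return -d['R'].T@d['t'], r/np.linalg.norm(r)
def onz(d,u,v,z):
    c,r=ray(d,u,v); return c+r*(z-c[2])/r[2]
def tri(d1,p1,d2,p2):
    c1,r1=ray(d1,*p1);c2,r2=ray(d2,*p2)
    s=np.linalg.lstsq(np.c_[r1,-r2],c2-c1,rcond=None)[0]
    a=c1+s[0]*r1;b=c2+s[1]*r2
    return (a+b)/2,np.linalg.norm(a-b)
def proj(d,P):
    q=(d['K']@(d['R']@np.array(P,float).reshape(-1,3).T+d['t'][:,None])); return (q[:2]/q[2]).T
def save(d,f): cv2.imwrite('pics/'+f,cv2.cvtColor(d['pixels'],cv2.COLOR_RGB2BGR))
E
python3 - <<'E'
from h import *
for n in('scene','top'):
    d=cam(n);save(d,n+'1.png');print(n,ray(d,320,200)[0],ray(d,320,200)[1])
print(env.tcp_to_grasp,observe())
E
```

```text
scene [ 1.14615317 -0.28716732  1.00843117] [-0.55986202  0.21950855 -0.79898092]
top [ 0.38615014 -0.06008415  1.27408689] [ 0.13752656  0.01084853 -0.99043867]
0.0187 {'time_s': 0.1, 'q': array([ 5.69351971e+01,  2.18367448e+01,  7.43782805e+01,  7.48995619e-04,
        8.38579729e+01, -1.23369541e+01]), 'qvel': array([ 0.0220929 ,  0.00656442, -0.07962633, -0.03542208, -0.05421681,
       -0.06697812]), 'joint_efforts': array([ 4.54392750e-03, -4.49213970e+01, -2.31657761e+01, -1.13125748e-04,
        3.67198649e-03, -3.38818109e-05]), 'position': array([0.19451059, 0.5141507 , 0.20548969]), 'tool_rot': array([[-9.35271515e-01,  3.53930354e-01, -7.06002776e-04],
       [ 3.53930944e-01,  9.35270957e-01, -1.06063894e-03],
       [ 2.84911577e-04, -1.24186161e-03, -9.99999188e-01]]), 'ft_force': array([-0.43523272,  0.75392744,  0.19608713]), 'wrist_torque': array([ 0.04683068, -0.00087405, -0.02526504]), 'gripper_force': 0.0, 'grip_width': 0.08534767013414016}
```

View pics/scene1.png

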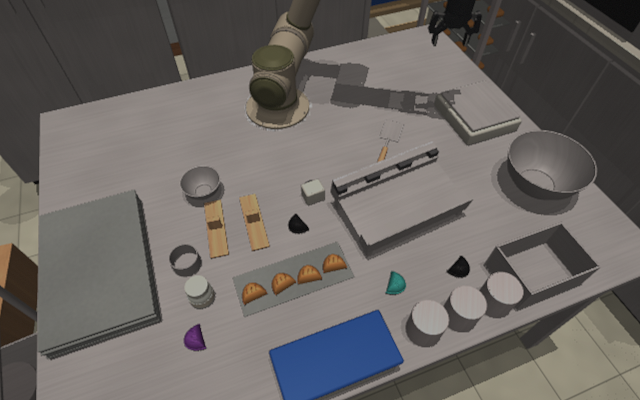

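View pics/top1.png

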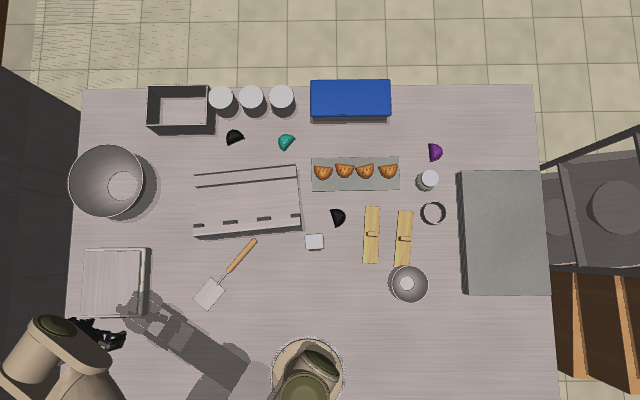

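Two beech slats show (top view at about (371,235) and (403,239)), and four turnovers lie on the sheet near (325–390,170). The stand has its cheeks near (195–300,222) and its low stop near (195–297,170). Next I enlarge the regions that matter.

```bash
python3 - <<'E'
from h import *
import pickle
D={n:cam(n) for n in('scene','top')}
pickle.dump(D,open('d0.pkl','wb'))
a=cv2.cvtColor(D['top']['pixels'],cv2.COLOR_RGB2BGR)[150:280,180:440]
b=cv2.cvtColor(D['scene']['pixels'],cv2.COLOR_RGB2BGR)[120:320,190:480]
cv2.imwrite('pics/ct.png',cv2.resize(a,None,fx=3,fy=3,interpolation=cv2.INTER_CUBIC))
cv2.imwrite('pics/cs.png',cv2.resize(b,None,fx=2.7,fy=2.7,interpolation=cv2.INTER_CUBIC))
# wood/golden blobs
for n,d in D.items():
    h=cv2.cvtColor(d['pixels'],cv2.COLOR_RGB2HSV)
    m=cv2.inRange(h,(8,80,60),(28,255,255)); 
    k,l,s,c=cv2.connectedComponentsWithStats(m)
    for i in range(1,k):
        if s[i,4]>40:
            pts=np.argwhere(l==i)[:,::-1].astype(np.float32); r=cv2.minAreaRect(pts)
            mc=d['pixels'][l==i].mean(0)
            w=onz(d,*c[i],0.015)
            print(n,s[i],c[i].round(1),np.round(r[0],1),np.round(r[1],1),round(r[2],1),mc.astype(int),w.round(3))
E
```

```text
scene [370   0  51  17 486] [393.7   6.9] [394.6   6.4] [10.1 52.3] 77.5 [77 64 46] [-0.437  0.682  0.015]
scene [496   8   8   9  48] [499.8  12.4] [500.1  12.7] [6.3 8.9] 18.4 [78 53 32] [-0.225  1.091  0.015]
scene [385  21  32  12 178] [401.4  26.5] [401.   26.7] [ 5.8 31.8] 77.2 [86 71 52] [-0.284  0.64   0.015]
scene [486  36   8   9  46] [489.7  40.4] [490.1  40.7] [6.3 8.9] 18.4 [78 53 33] [-0.061  0.926  0.015]
scene [455  41  12  11  63] [460.8  45.6] [460.8  45.3] [12.7  4.9] 45.0 [80 55 34] [-0.072  0.797  0.015]
scene [171  43  11  12  76] [176.   48.7] [175.8  48.6] [12.6  8. ] 78.7 [62 42 29] [-0.473 -0.281  0.015]
scene [253  46  40  24 425] [271.8  55.6] [272.5  57.1] [22.8 39.2] 86.2 [79 76 54] [-0.287  0.067  0.015]
scene [378 147  10  14  73] [382.7 153.6] [382.9 153.8] [ 5.2 15. ] 21.8 [152 120  85] [0.349 0.241 0.015]
scene [239 194  30  57 949] [253.7 222.2] [253.8 221.8] [54.8 17.7] 76.0 [152 124  87] [ 0.456 -0.219  0.015]
scene [204 200  25  58 995] [215.7 228.9] [215.4 228.5] [56.3 18.4] 81.9 [149 121  85] [ 0.439 -0.325  0.015]
scene [  0 243  13  46 393] 
[... 878 characters left out ...]
370.9 234.4] [15.1 56.9] 2.4 [187 161 112] [ 0.445 -0.215  0.015]
top [394 210  19  58 842] [403.1 238.3] [403.3 238.9] [15.5 57. ] 4.8 [184 158 110] [ 0.43  -0.32   0.015]
top [226 238  31  35 229] [241.3 254.8] [241.1 255.1] [ 5.4 42.7] 40.6 [179 141  97] [0.381 0.215 0.015]
top [ 550  271   90  124 7726] [598.4 329.4] [594.5 332.5] [123.  89.] 90.0 [93 70 48] [ 0.135 -0.933  0.015]
top [320 363  16  14  51] [326.9 369.3] [327.5 369.2] [18.3  6.4] 33.7 [72 68 48] [ 0.019 -0.064  0.015]
top [280 376  49  24 594] [303.1 387.6] [304.  387.5] [48. 23.] 0.0 [94 89 63] [-0.036  0.012  0.015]
top [295 390  20  10  48] [302.2 395.3] [304.5 394.5] [19.  9.] -0.0 [111 105  76] [-0.059  0.015  0.015]
```

View pics/ct.png

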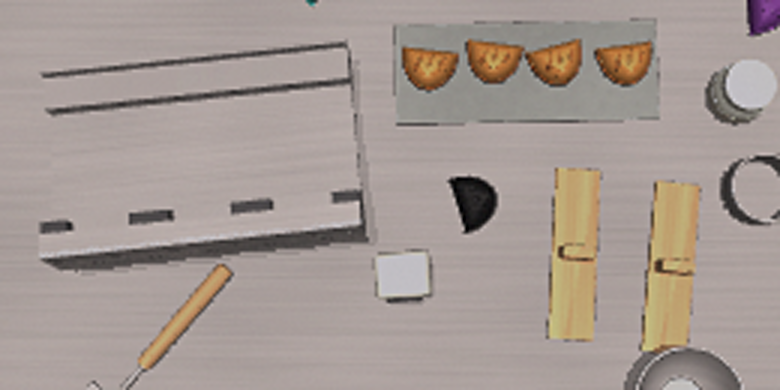

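View pics/cs.png

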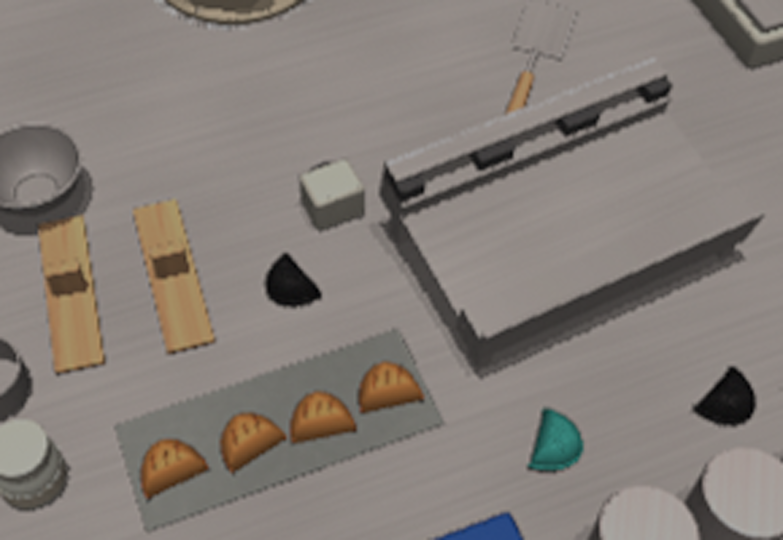

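```bash
cat > deck.py <<'E'
from h import *
S,C=np.sin(.14),np.cos(.14)
def deckframe(d):
    g=d['pixels'].max(2); m=((g<85)*255).astype(np.uint8)
    k,l,s,c=cv2.connectedComponentsWithStats(m)
    # darker threshold inside stand's cheek band
    out=[]
    for i in range(1,k):
        if 20<s[i,4]<200 and 190<c[i][0]<305 and 208<c[i][1]<232: out.append((c[i],s[i]))
    return out
E
python3 - <<'E'
from deck import *
import pickle
D=pickle.load(open('d0.pkl','rb'));d=D['top']
for c,s in deckframe(d): print('cheek',c.round(2),s,onz(d,*c,.111).round(4))
h=cv2.cvtColor(d['pixels'],cv2.COLOR_RGB2HSV)
m=cv2.inRange(h,(8,80,60),(28,255,255)); k,l,s,c=cv2.connectedComponentsWithStats(m)
for i in range(1,k):
    if s[i,4]>800 and s[i,4]<900:
        pts=np.argwhere(l==i)[:,::-1].astype(np.float32); b=cv2.boxPoints(cv2.minAreaRect(pts))
        W=np.array([onz(d,*p,.008) for p in b]); print('slat',W[:,:2].round(3).tolist(),W.mean(0).round(4),[np.linalg.norm(W[j]-W[j-1]).round(3) for j in range(4)])
        e=W[1]-W[0] if np.linalg.norm(W[1]-W[0])>.1 else W[2]-W[1]; print(np.degrees(np.arctan2(e[1],e[0])))
# turnovers on sat mask, split
sub=np.zeros_like(m);sub[155:185,305:400]=m[155:185,305:400]
big=cv2.resize(cv2.merge([d['pixels']])[155:185,305:400],None,fx=8,fy=8,interpolation=cv2.INTER_CUBIC)
hb=cv2.cvtColor(big,cv2.COLOR_RGB2HSV);mb=cv2.inRange(hb,(5,110,50),(28,255,255));mb=cv2.morphologyEx(mb,cv2.MORPH_OPEN,np.ones((17,17),np.uint8))
for q in cv2.findContours(mb,cv2.RETR_EXTERNAL,cv2.CHAIN_APPROX_NONE)[0]:
    if cv2.contourArea(q)<3000: continue
    q=(q[:,0]+.5)/8-.5+[305,155]
    P=np.array([onz(d,*p,.012)[:2] for p in q],np.float32); r=cv2.minAreaRect(P*1000); print('turn',np.round(r[0],1),np.round(r[1],1),round(r[2],1),P.mean(0))
E
```

```text
cheek [263.56 218.32] [257 217  14   4  41] [0.4922 0.1276 0.111 ]
cheek [229.52 221.77] [223 220  15   5  44] [0.4825 0.2328 0.111 ]
cheek [198.5 225.1] [194 224  10   4  30] [0.4731 0.3285 0.111 ]
slat [[0.352, -0.184], [0.541, -0.196], [0.539, -0.247], [0.35, -0.234]] [ 0.4454 -0.2152  0.008 ] [np.float64(0.05), np.float64(0.19), np.float64(0.051), np.float64(0.189)]
-3.7296368981292436
slat [[0.338, -0.286], [0.526, -0.308], [0.521, -0.36], [0.333, -0.337]] [ 0.4295 -0.3227  0.008 ] [np.float64(0.051), np.float64(0.19), np.float64(0.052), np.float64(0.189)]
-6.754692101817114
turn [654.9 -54.8] [63.1 45.6] 82.8 [ 0.6598639  -0.05520499]
turn [ 658.3 -278.8] [45.  63.2] 6.9 [ 0.66302603 -0.27855515]
turn [ 662.4 -128.6] [61.8 45.9] 85.2 [ 0.66682214 -0.12864889]
turn [ 658.5 -201.7] [45.6 62.4] 13.7 [ 0.66321266 -0.20085336]
```

```bash
cat >> deck.py <<'E'
yaw=np.radians(5.5); O=np.array([.5563,.1868,.083])
def setdeck(o,y):
    Z=np.array([[np.cos(y),-np.sin(y),0],[np.sin(y),np.cos(y),0],[0,0,1]])
    return np.array(o),Z@np.array([[C,0,S],[0,1,0],[-S,0,C]])
O,RD=setdeck(O,yaw)
def dk(P): return O+np.array(P,float).reshape(-1,3)/1000@RD.T
E
python3 - <<'E'
from deck import *
import pickle
D=pickle.load(open('d0.pkl','rb'));d=D['top']
a=onz(d,180+47/3,150+111/3,.08);b=onz(d,180+347/3,150+80/3,.08);print('yaw',np.degrees(np.arctan2(-(a-b)[0],(a-b)[1])))
pan=[]
for n,(x0,y0,w,hh,f) in {'top':(185,155,130,90,6),'scene':(320,130,160,130,5)}.items():
    d=D[n]; im=cv2.resize(cv2.cvtColor(d['pixels'],cv2.COLOR_RGB2BGR)[y0:y0+hh,x0:x0+w],None,fx=f,fy=f,interpolation=cv2.INTER_CUBIC)
    def pt(P): return [tuple(((q-[x0,y0]+.5)*f).astype(int)) for q in proj(d,dk(P))]
    def ln(P,c): cv2.polylines(im,[np.array(pt(P),np.int32)],False,c,1)
    ln([[-79,-165,18],[-79,165,18]],(0,0,255)); ln([[-79,-165,22],[-79,165,22]],(0,255,255))
    ln([[99,-165,14],[99,165,14]],(0,255,0)); ln([[105,-165,14],[105,165,14],[-105,165,0],[-105,-165,0],[105,-165,14]],(255,0,0))
    for y in(-53,53):ln([[-79,y-21,18],[-66,y-21,18],[-66,y+21,18],[-79,y+21,18]],(255,0,255))
    cv2.imwrite(f'pics/ov_{n}.png',im)
E
```

```text
yaw 5.4184419115287845
```

View pics/ov_top.png

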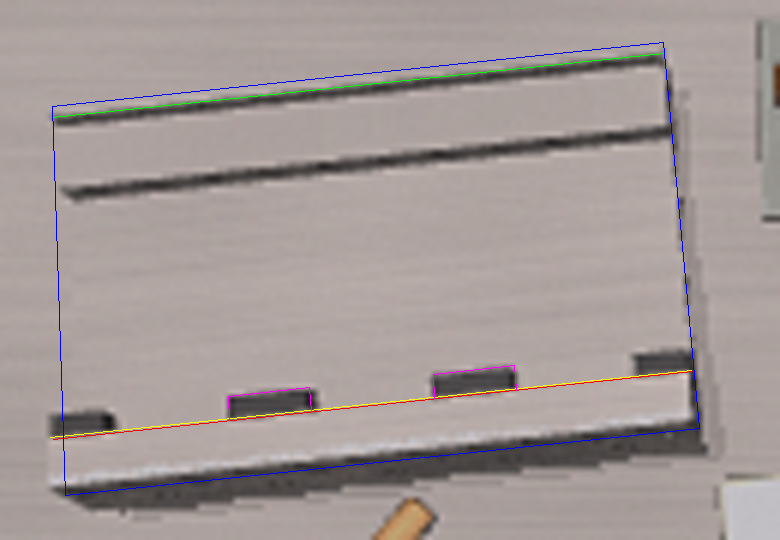

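View pics/ov_scene.png

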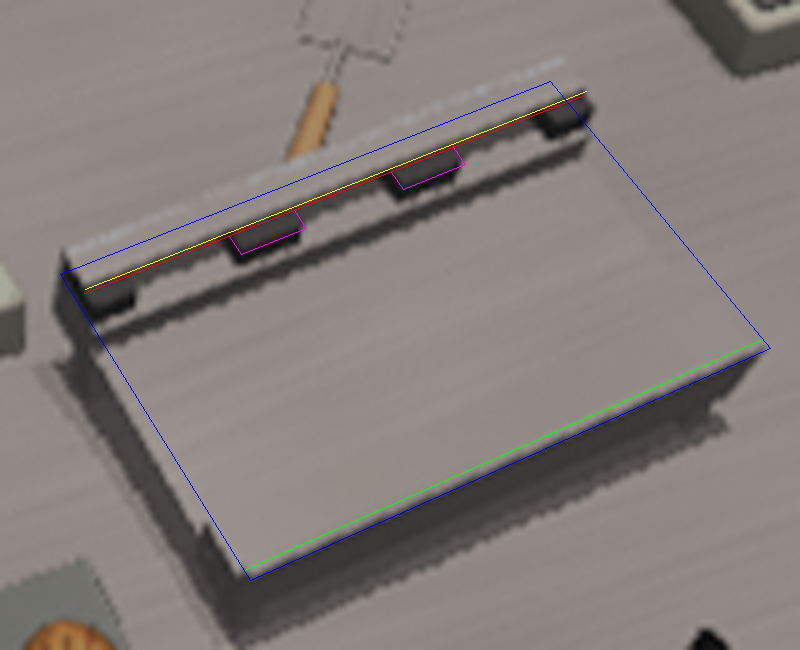

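The drawn deck agrees with both views to about 2 mm: the cheeks, lip and stop all coincide. I'll use deck origin (0.556, 0.187) with yaw 5.5°. Next is a motion calculator, then slat A.

```bash
cat > go.py <<'E'
# usage: go.py x y z yawdeg pitchrad : turn first (tool frame rotvec), then shift in turned tool axes
import sys; from deck import *; from scipy.spatial.transform import Rotation as Rn
def go(p,yd,pitch=0.):
    s=observe(); R=np.array(s['tool_rot']); y=np.radians(yd)
    Z=Rn.from_euler('z',y).as_matrix()
    T=Z@Rn.from_euler('y',pitch).as_matrix()@np.array([[0,1,0],[1,0,0],[0,0,-1.]])  # tool y = forward, x = left, z = down
    rv=Rn.from_matrix(R.T@T).as_rotvec()
    sh=T.T@(np.array(p)-s['position'])
    print('turn',rv.round(4),'shift mm',(sh*1000).round(1),'| t',round(s['time_s'],2),'pos',np.round(s['position'],4),'F',np.round(s['ft_force'],1),'q',np.round(s['q'],0),'w',round(s['grip_width'],4),round(float(s['gripper_force']),1))
if __name__=='__main__': go([float(a) for a in sys.argv[1:4]],*[float(a) for a in sys.argv[4:]])
E
python3 go.py .4454 -.2152 .15 -3.7
```

```text
turn [-8.0000e-04  3.0000e-04  1.2736e+00] shift mm [-711.7  297.4   55.7] | t 0.2 pos [0.1946 0.5142 0.2057] F [-0.4  0.6 -0.3] q [ 57.  22.  74.   0.  84. -12.] w 0.0855 0.0
```

```bash
python3 -m jog '[[0,0,0.182,0,0,0,100],[0,0,0.182,0,0,0,100],[0,0,0.182,0,0,0,100],[0,0,0.182,0,0,0,100],[0,0,0.182,0,0,0,100],[0,0,0.182,0,0,0,100],[0,0,0.182,0,0,0,100],[0,0,0,0,0,0,100]]' | tail -3
python3 -m jog '[[0,0,0,-0.047,0.02,0,100],[0,0,0,-0.047,0.02,0,100],[0,0,0,-0.047,0.02,0,100],[0,0,0,-0.047,0.02,0,100],[0,0,0,-0.047,0.02,0,100],[0,0,0,-0.047,0.02,0,100],[0,0,0,-0.047,0.02,0,100],[0,0,0,-0.047,0.02,0,100]]' >/dev/null
python3 -m jog '[[0,0,0,-0.047,0.02,0.01,100],[0,0,0,-0.047,0.02,0.01,100],[0,0,0,-0.047,0.02,0.01,100],[0,0,0,-0.047,0.02,0.01,100],[0,0,0,-0.047,0.02,0.01,100],[0,0,0,-0.047,0.02,0,100],[0,0,0,-0.047,0.02,0,100],[0,0,0,0,0,0,100]]' | tail -3
python3 go.py .4454 -.2152 .014 -3.7
```

```text
ft_force: [0.4, -0.4, 0.2]
grip_width: 0.0856
gripper_force: 0.0
ft_force: [0.7, 1.2, 0.2]
grip_width: 0.0853
gripper_force: 0.0
turn [0.0001 0.0004 0.0006] shift mm [ -3.9  -3.2 141.5] | t 3.2 pos [ 0.4489 -0.2115  0.1555] F [0.7 1.2 0.2] q [-39.  19.  88.  -0.  73. -35.] w 0.0853 0.0
```

```bash
python3 -m jog '[[0,0,0,-0.004,-0.003,0.04,100],[0,0,0,0,0,0.04,100],[0,0,0,0,0,0.03,100],[0,0,0,0,0,0.015,100],[0,0,0,0,0,0.0165,100],[0,0,0,0,0,0,100]]' | tail -3
python3 go.py .4454 -.2152 .014 -3.7
python3 -m jog '[[0,0,0,0,0,0,0],[0,0,0,0,0,0,0],[0,0,0,0,0,0,0],[0,0,0,0,0,0,0],[0,0,0,0,0,0,0],[0,0,0,0,0,0,0],[0,0,0,0,0,0,0],[0,0,0,0,0,0,0]]' 60
python3 go.py .4454 -.2152 .014 -3.7
```

```text
ft_force: [0.7, -0.2, 0.7]
grip_width: 0.0855
gripper_force: 0.0
turn [-0.002  -0.0015  0.0027] shift mm [-3.8  1.3 -0. ] | t 3.95 pos [ 0.4444 -0.2113  0.014 ] F [ 0.7 -0.2  0.7] q [-39.  30.  99.   0.  52. -36.] w 0.0855 0.0
time_s: 4.95
position: [0.4452, -0.2126, 0.0151]
tool_rot: [[0.065, 0.998, 0.001], [0.998, -0.065, -0.001], [-0.001, 0.001, -1.0]]
ft_force: [-0.5, 0.8, 5.3]
grip_width: 0.0117
gripper_force: 59.9
turn [ 0.0008  0.0006 -0.0003] shift mm [-2.6  0.3  1.1] | t 4.95 pos [ 0.4452 -0.2126  0.0151] F [-0.5  0.8  5.3] q [-39.  30.  98.   0.  52. -36.] w 0.0117 59.9
```

```bash
cat > slat.py <<'E'
# slat.py bay xc zc pitch [dx offset of slat in tool x mm] [hz]: slat high bottom corner at deck (xc,zc), pitch rad rel. world
import sys; from go import *
def tgt(yb,xc,zc,p,ox=0.,hz=15.):
    T=Rn.from_euler('z',yaw).as_matrix()@Rn.from_euler('y',p).as_matrix()@np.array([[0,1,0],[1,0,0],[0,0,-1.]])
    c=dk([xc,yb,zc])[0]
    return c+T@(np.array([-ox,95,-hz])/1000)
if __name__=='__main__':
    a=[float(v) for v in sys.argv[1:]]
    P=tgt(*a); print('tcp',P.round(4)); go(P,np.degrees(yaw),a[3])
E
python3 -m jog '[[0,0,0,0,0,-0.02,0],[0,0,0,0,0,-0.04,0],[0,0,0,0,0,-0.04,0],[0,0,0,0,0,-0.04,0],[0,0,0,0,0,-0.04,0],[0,0,0,0,0,0,0],[0,0,0,0,0,0,0]]' | tail -3
python3 - <<'E'
from h import *
d=cam('top');save(d,'top2.png');d2=cam('scene')
cv2.imwrite('pics/lift.png',cv2.resize(cv2.cvtColor(np.hstack([d['pixels'][130:300,300:460],d2['pixels'][100:270,160:320]]),cv2.COLOR_RGB2BGR),None,fx=2.4,fy=2.4))
E
python3 slat.py 106 -66 40 0 -2.6
```

```text
ft_force: [0.5, 0.3, -1.2]
grip_width: 0.0123
gripper_force: 59.1
tcp [0.581  0.2983 0.1468]
turn [-0.0024 -0.002  -0.1611] shift mm [494.8 184.8  46.2] | t 5.92 pos [ 0.4444 -0.212   0.1931] F [ 0.5 -0.1 -1.8] q [-39.  17.  84.  -0.  79. -36.] w 0.0122 59.1
```

View pics/lift.png

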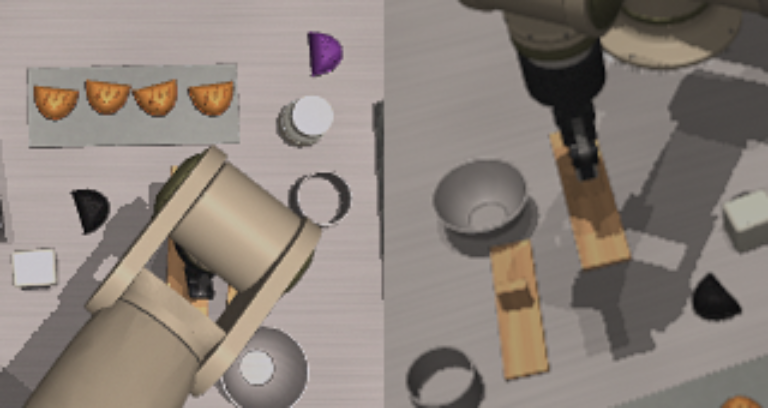

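The slat hangs level in the fingers, at (590,200) in the right-hand half. Carrying it over bay 3.

```bash
python3 -m jog '[[0,0,-0.08,0,0,0,0],[0,0,-0.081,0,0,0,0],[0,0,0,0.05,0.0185,0,0],[0,0,0,0.05,0.0185,0,0],[0,0,0,0.05,0.0185,0,0],[0,0,0,0.05,0.0185,0,0],[0,0,0,0.05,0.0185,0,0],[0,0,0,0.05,0.0185,0,0],[0,0,0,0.05,0.0185,0,0],[0,0,0,0.05,0.0185,0,0]]' >/dev/null
python3 -m jog '[[0,0,0,0.05,0.0185,0,0],[0,0,0,0.045,0.0185,0,0],[0,0,0,0,0,0,0],[0,0,0,0,0,0,0]]' | tail -3
python3 slat.py 106 -66 40 0 -2.6
```

```text
ft_force: [0.3, 0.8, -1.6]
grip_width: 0.0121
gripper_force: 59.1
tcp [0.581  0.2983 0.1468]
turn [-0.0024  0.0008  0.0001] shift mm [ 0.7 -0.3 46.4] | t 7.67 pos [0.5813 0.2976 0.1932] F [ 0.3  0.8 -1.6] q [17. 33. 57. -0. 90. 11.] w 0.0121 59.1
```

Next I go down to 40 mm above the rest and check the slat's position in both views before hooking it.

```bash
python3 -m jog '[[0,0,0,0,0,0.023,0],[0,0,0,0,0,0.023,0],[0,0,0,0,0,0,0],[0,0,0,0,0,0,0]]' | tail -3
python3 slat.py 106 -66 40 0 -2.6; cat > held.py <<'E'
# overlay expected slat (red) from the measured TCP on both views: held.py name ox hz
import sys; from slat import *
f,ox,hz=sys.argv[1],float(sys.argv[2]),float(sys.argv[3])
s=observe();R=np.array(s['tool_rot']);p=np.array(s['position']);out=[]
for n in('top','scene'):
    d=cam(n);im=cv2.cvtColor(d['pixels'],cv2.COLOR_RGB2BGR);c=proj(d,p)[0];k=5 if n=='top' else 4
    w=400//k; h=560//k; x0,y0=int(c[0]-w/2),int(max(0,c[1]-h/2)); 
    im=cv2.resize(im[y0:y0+h,x0:x0+w],None,fx=k,fy=k,interpolation=cv2.INTER_CUBIC)
    q=lambda P:((proj(d,P)-[x0,y0]+.5)*k).astype(np.int32)
    B=lambda z:p+np.array([[ox+a,b,hz-z] for a,b in((-25,-95),(25,-95),(25,95),(-25,95))])/1000@R.T
    cv2.polylines(im,[q(B(0))],True,(0,0,255),1);cv2.polylines(im,[q(B(8))],True,(0,255,0),1)
    cv2.polylines(im,[q(dk([[-79,-165,18],[-79,165,18]]))],False,(255,255,0),1);cv2.polylines(im,[q(dk([[99,-165,14],[99,165,14]]))],False,(255,255,0),1)
    out.append(im[:560,:400])
m=min(o.shape[0] for o in out);cv2.imwrite('pics/'+f,np.hstack([o[:m] for o in out]))
E
python3 held.py held1.png -2.6 15
```

```text
ft_force: [-0.7, 0.1, -1.2]
grip_width: 0.0121
gripper_force: 59.1
tcp [0.581  0.2983 0.1468]
turn [ 0.0014 -0.0002 -0.0009] shift mm [ 0.9 -1.1  2.8] | t 8.18 pos [0.5822 0.2975 0.1496] F [-0.7  0.1 -1.2] q [17. 35. 62. -0. 84. 11.] w 0.0121 59.1
```

View pics/held1.png

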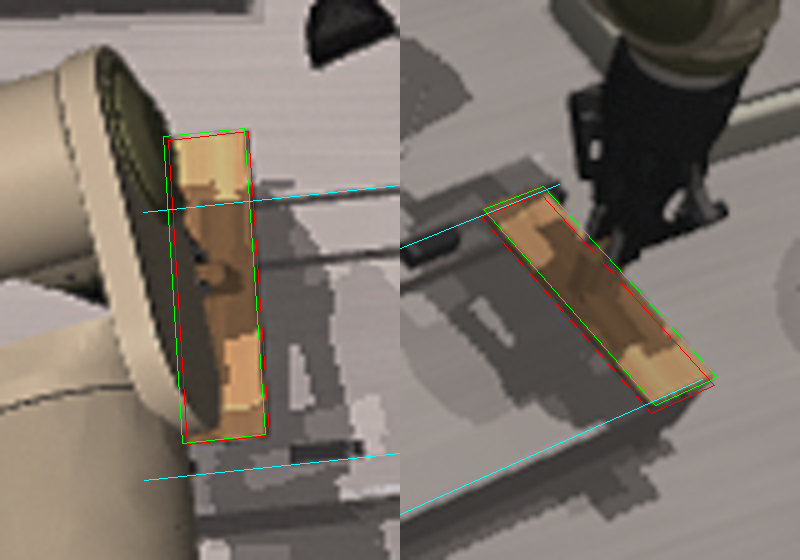

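The drawn outline matches the slat to within 1–2 mm. Now I lower it beside the lip.

```bash
python3 slat.py 106 -67 4 0 -2.6;  python3 -m jog '[[0,0,0,0,0.001,0.02,0],[0,0,0,0.001,0.001,0.01,0],[0,0,0,0,0.001,0.006,0],[0,0,0,0,0,0,0],[0,0,0,0,0,0,0]]' | tail -3
python3 slat.py 106 -67 4 0 -2.6;python3 slat.py 106 -95 4 0 -2.6
```

```text
tcp [0.575  0.2977 0.1113]
turn [ 0.0019 -0.0004 -0.0005] shift mm [ 0.6 -7.2 38.5] | t 8.28 pos [0.5822 0.2978 0.1498] F [-1.2 -0.  -1.3] q [17. 35. 62. -0. 84. 11.] w 0.0119 59.1
ft_force: [0.8, 0.3, -2.3]
grip_width: 0.0121
gripper_force: 59.1
tcp [0.575  0.2977 0.1113]
turn [ 0.001  -0.0002  0.0001] shift mm [ -0.8 -10.    1.8] | t 8.9 pos [0.5848 0.2994 0.1131] F [ 0.8  0.3 -2.3] q [17. 37. 64.  0. 79. 11.] w 0.0121 59.1
tcp [0.5474 0.295  0.1152]
turn [ 0.001  -0.0002  0.0001] shift mm [ -0.8 -37.7  -2.1] | t 8.9 pos [0.5848 0.2994 0.1131] F [ 0.8  0.3 -2.3] q [17. 37. 64.  0. 79. 11.] w 0.0121 59.1
```

```bash
python3 -m jog '[[0,0,0,-0.0005,-0.009,0,0],[0,0,0,-0.0005,-0.009,-0.0005,0],[0,0,0,0,0,0,0]]' | grep -E "pos|ft"; python3 -m jog '[[0,0,0,0,-0.009,-0.0005,0],[0,0,0,0,-0.0085,-0.001,0],[0,0,0,0,0,0,0],[0,0,0,0,0,0,0]]' |grep -E "pos|ft|wid"
python3 slat.py 106 -95 4 0 -2.6; python3 slat.py 106 -95.5 1 0.14 -2.6
```

```text
position: [0.566, 0.2966, 0.1135]
ft_force: [-0.5, -0.5, -2.1]
position: [0.5495, 0.2949, 0.1146]
ft_force: [-0.3, 0.0, -0.5]
grip_width: 0.0119
tcp [0.5474 0.295  0.1152]
turn [ 0.0004 -0.0001 -0.    ] shift mm [ 0.3 -2.1 -0.6] | t 9.78 pos [0.5495 0.2949 0.1146] F [-0.3  0.  -0.5] q [17. 33. 70. -0. 77. 12.] w 0.0119 59.1
tcp [0.5476 0.2951 0.0989]
turn [ 1.404e-01 -1.000e-04 -0.000e+00] shift mm [ 0.3  0.4 15.8] | t 9.78 pos [0.5495 0.2949 0.1146] F [-0.3  0.  -0.5] q [17. 33. 70. -0. 77. 12.] w 0.0119 59.1
```

```bash
python3 -m jog '[[0.035,0,0,0,-0.0005,0.004,0],[0.035,0,0,0,0,0.004,0],[0.035,0,0,0,0,0.004,0],[0,0,0,0,0,0,0]]' | grep -E "pos|ft"; python3 -m jog '[[0.035,0,0,0,0.0005,0.004,0],[0,0,0,0,0,0,0],[0,0,0,0,0,0,0]]' |grep -E "pos|ft|wid"
python3 slat.py 106 -95.5 0 0.14 -2.6; python3 held.py held2.png -2.6 15
```

```text
position: [0.5489, 0.2947, 0.1019]
ft_force: [0.7, -0.5, -2.2]
position: [0.5485, 0.2949, 0.0987]
ft_force: [-0.9, 0.3, -1.8]
grip_width: 0.0122
tcp [0.5475 0.2951 0.0979]
turn [ 0.0011 -0.      0.0001] shift mm [ 0.3 -0.9  0.9] | t 10.65 pos [0.5485 0.2949 0.0987] F [-0.9  0.3 -1.8] q [17. 38. 65.  2. 85. 11.] w 0.0122 63.7
```

View pics/held2.png

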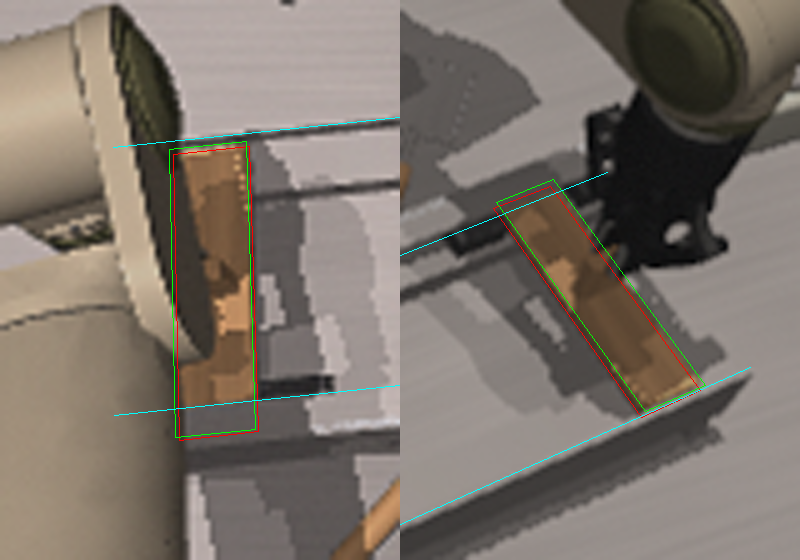

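The slat's near end is hidden under the lip and its far end lies just inside the stop. I press lightly and watch the force, then release.

```bash
python3 -m jog '[[0,0,0,0,0,0.001,0],[0,0,0,0,0,0.001,0],[0,0,0,0,0,0,0],[0,0,0,0,0,0,0]]' | grep -E "pos|ft"; python3 -m jog '[[0,0,0,0,0,0,20],[0,0,0,0,0,0,50],[0,0,0,0,0,0,100],[0,0,0,0,0,0,100],[0,0,0,0,0,0,100],[0,0,0,0,0,0,100]]' |grep -E "pos|ft|wid"
python3 -m jog '[[0,0,0,0,0,-0.02,100],[0,0,0,0,0,-0.03,100],[0,0,0,0,0,-0.04,100],[0,0,0,0,0,-0.04,100],[-0.14,0,0,0,0,0,100],[0,0,0,0,0,0,100]]' |grep -E "pos|ft|wid"
python3 go.py .4295 -.3227 .15 -6.75
```

```text
position: [0.5485, 0.2949, 0.098]
ft_force: [-1.3, -0.8, 8.1]
position: [0.5482, 0.2948, 0.0965]
ft_force: [-0.6, -0.2, 0.1]
grip_width: 0.0854
position: [0.5648, 0.2967, 0.2262]
ft_force: [0.4, 0.8, 0.8]
grip_width: 0.0856
turn [-1.000e-04 -2.000e-04  2.146e-01] shift mm [-631.   -61.6   76.2] | t 12.75 pos [0.5648 0.2967 0.2262] F [0.4 0.8 0.8] q [17. 30. 57.  0. 93. 12.] w 0.0856 0.0
```

```bash
python3 -m jog '[[0,0,0.107,0,0,0,100],[0,0,0.1076,0,0,0,100],[0,0,0,-0.05,-0.025,0,100],[0,0,0,-0.05,-0.025,0,100],[0,0,0,-0.05,-0.025,0,100],[0,0,0,-0.05,-0.025,0,100],[0,0,0,-0.05,-0.025,0,100],[0,0,0,-0.05,0,0,100]]' | grep pos
cat > slats.py <<'E'
from slat import *
import sys
d=cam('top');save(d,sys.argv[1])
h=cv2.cvtColor(d['pixels'],cv2.COLOR_RGB2HSV)
m=cv2.inRange(h,(8,70,60),(28,255,255)); k,l,s,c=cv2.connectedComponentsWithStats(m)
for i in range(1,k):
    if 550<s[i,4]<900 and s[i,3]>35:
        b=cv2.boxPoints(cv2.minAreaRect(np.argwhere(l==i)[:,::-1].astype(np.float32)))
        zz=.091 if c[i][0]<310 else .008
        W=np.array([onz(d,*p,zz) for p in b]); L=[np.linalg.norm(W[j]-W[j-1]) for j in range(4)]
        e=W[1]-W[0] if L[1]>.1 else W[2]-W[1]
        print('slat',c[i].round(1),'ctr',W.mean(0).round(4),np.round(L[:2],3),'yaw',round(np.degrees(np.arctan(e[1]/e[0])),2), 'deck',((W-O)@RD*1000).mean(0).round(1) if zz>.05 else '', ((W-O)@RD*1000).round(0).tolist() if zz>.05 else '')
E
python3 slats.py top3.png
```

```text
position: [0.4053, 0.0124, 0.2255]
slat [213.  199.7] ctr [0.5561 0.2936 0.091 ] [0.163 0.055] yaw 1.55 deck [  8.8 106.3   9.3] [[92.0, 128.0, 21.0], [87.0, 74.0, 20.0], [-75.0, 85.0, -2.0], [-69.0, 138.0, -2.0]]
slat [403.  238.4] ctr [ 0.4295 -0.3225  0.008 ] [0.051 0.19 ] yaw -6.96 deck
```

View pics/top3.png

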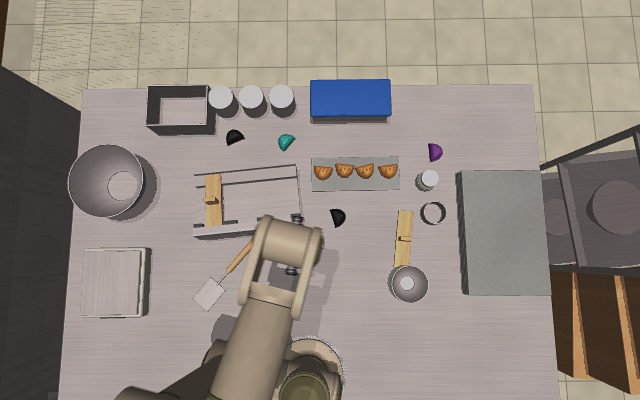

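Slat A is seated in bay 3 at (213,200), lateral offset about 0. Slat B hasn't moved. I check the bowl's clearance and go to slat B.

```bash
python3 - <<'E'
from h import *
d=cam('top');print('bowl',onz(d,409,285,.055), onz(d,409,265,.055))
E
python3 go.py .4295 -.3226 .15 -6.8
```

```text
bowl [ 0.28192559 -0.32536289  0.055     ] [ 0.34417172 -0.32782386  0.055     ]
turn [-0.0026  0.     -0.0054] shift mm [-327.6   62.2   75.4] | t 13.85 pos [0.4065 0.01   0.2254] F [-0.4  0.5  0.2] q [-15.   6.  93.  -0.  81.  -8.] w 0.0855 0.0
```

```bash
python3 -m jog '[[0,0,-0.005,-0.047,0.009,0,100],[0,0,0,-0.047,0.009,0,100],[0,0,0,-0.047,0.009,0,100],[0,0,0,-0.047,0.009,0,100],[0,0,0,-0.047,0.009,0.02,100],[0,0,0,-0.047,0.009,0.02,100],[0,0,0,-0.0456,0.008,0.03,100],[0,0,0,0,0,0,100],[0,0,0,0,0,0,100]]' | grep pos
python3 go.py .4295 -.3226 .014 -6.8
```

```text
position: [0.4313, -0.3185, 0.1552]
turn [-0.001  -0.0016  0.0052] shift mm [ -4.3  -1.3 141.2] | t 14.97 pos [ 0.4313 -0.3185  0.1552] F [0.6 0.7 0.6] q [-49.  23.  81.   0.  76. -43.] w 0.0855 0.0
```

```bash
python3 -m jog '[[0,0,0.003,-0.004,-0.001,0.04,100],[0,0,0,0,0,0.04,100],[0,0,0,0,0,0.03,100],[0,0,0,0,0,0.015,100],[0,0,0,0,0,0.016,100],[0,0,0,0,0,0,100]]' | grep ft
python3 go.py .4295 -.3226 .014 -6.8
python3 -m jog '[[0,0,0,0,0,0,0],[0,0,0,0,0,0,0],[0,0,0,0,0,0,0],[0,0,0,0,0,0,0],[0,0,0,0,0,0,0],[0,0,0,0,0,0,0],[0,0,0,0,0,0,0],[0,0,0,0,0,0,0]]' 60 |grep -E "ft|grip"
python3 go.py .4295 -.3226 .014 -6.8
```

```text
ft_force: [0.3, -0.3, 0.1]
turn [-0.0003 -0.0004  0.0028] shift mm [-0.2 -0.2  0.5] | t 15.72 pos [ 0.4298 -0.3224  0.0145] F [ 0.3 -0.3  0.1] q [-50.  33.  91.   0.  56. -43.] w 0.0852 0.0
ft_force: [0.1, 0.8, 5.7]
grip_width: 0.0122
gripper_force: 60.5
turn [0.0007 0.0006 0.002 ] shift mm [ 0.6 -0.2  0.8] | t 16.73 pos [ 0.4296 -0.3232  0.0148] F [0.1 0.8 5.7] q [-50.  33.  91.   0.  56. -43.] w 0.0122 60.5
```

```bash
python3 -m jog '[[0,0,0,0,0,-0.006,0],[0,0,0,0,0.02,0,0],[0,0,0,0,0.02,0,0],[0,0,0,0,0,-0.04,0],[0,0,0,0,0,-0.04,0],[0,0,0,0,0,-0.04,0],[0,0,0,0,0,-0.05,0],[0,0,0,0,0,0,0],[0,0,0,0,0,0,0]]' | grep -E "pos|ft|wid"
python3 slat.py -106 -62 40 0 0.6
```

```text
position: [0.4687, -0.3271, 0.1892]
ft_force: [-0.1, -0.8, -2.3]
grip_width: 0.0117
tcp [0.6055 0.0844 0.1463]
turn [-0.0014 -0.0015 -0.2126] shift mm [396.6 175.6  43. ] | t 17.85 pos [ 0.4687 -0.3271  0.1892] F [-0.1 -0.8 -2.3] q [-47.  25.  72.   0.  83. -40.] w 0.0117 59.7
```

```bash
python3 -m jog '[[0,0,-0.106,0,0,0,0],[0,0,-0.1066,0,0,0,0],[0,0,0,0.0496,0.022,0,0],[0,0,0,0.0496,0.022,0,0],[0,0,0,0.0496,0.022,0,0],[0,0,0,0.0496,0.022,0,0],[0,0,0,0.0496,0.022,0,0],[0,0,0,0.0496,0.022,0,0],[0,0,0,0.0496,0.022,0,0],[0,0,0,0.0496,0.022,0,0]]' >/dev/null
python3 -m jog '[[0,0,0,0,0,0,0],[0,0,0,0,0,0.02,0],[0,0,0,0,0,0.02,0],[0,0,0,0,0,0,0],[0,0,0,0,0,0,0]]' | grep -E "pos|ft|wid"
python3 slat.py -106 -62 40 0 0.6; python3 held.py held3.png 0.6 15
```

```text
position: [0.6064, 0.0837, 0.1505]
ft_force: [-0.5, -0.0, -2.4]
grip_width: 0.0122
tcp [0.6055 0.0844 0.1463]
turn [-0.0001  0.0001 -0.0006] shift mm [ 0.8 -0.8  4.2] | t 19.73 pos [0.6064 0.0837 0.1505] F [-0.5 -0.  -2.4] q [-3. 30. 69. -0. 80. -9.] w 0.0122 59.6
```

View pics/held3.png

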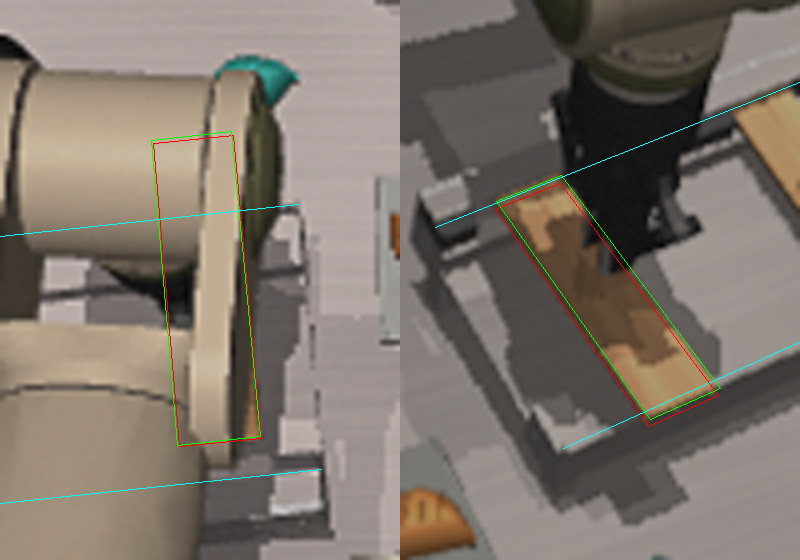

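The outline matches slat B over bay 1. Lowering it.

```bash
python3 slat.py -106 -57 5 0 0.6;  python3 -m jog '[[0,0,0,0.001,0,0.02,0],[0,0,0,0,0,0.012,0],[0,0,0,0,0,0.006,0],[0,0,0,0,0,0,0],[0,0,0,0,0,0,0]]' | grep ft
python3 slat.py -106 -57 5 0 0.6;python3 slat.py -106 -95 4 0 0.6
```

```text
tcp [0.6056 0.0845 0.1109]
turn [ 0.0011  0.0002 -0.0004] shift mm [ 0.6 -1.  40.1] | t 19.82 pos [0.6066 0.0839 0.151 ] F [-0.7  0.2 -1.1] q [-3. 30. 69. -0. 80. -9.] w 0.0123 59.6
ft_force: [-0.1, -0.4, -1.9]
tcp [0.6056 0.0845 0.1109]
turn [0.0011 0.0001 0.0001] shift mm [-0.7 -1.1  2. ] | t 20.45 pos [0.6066 0.0852 0.1129] F [-0.1 -0.4 -1.9] q [-3. 32. 72.  0. 75. -9.] w 0.0121 59.6
tcp [0.568  0.0808 0.1152]
turn [0.0011 0.0001 0.0001] shift mm [ -0.7 -38.8  -2.3] | t 20.45 pos [0.6066 0.0852 0.1129] F [-0.1 -0.4 -1.9] q [-3. 32. 72.  0. 75. -9.] w 0.0121 59.6
```

```bash
python3 -m jog '[[0,0,0,-0.0005,-0.0095,0,0],[0,0,0,0,-0.0095,-0.0005,0],[0,0,0,0,0,0,0]]' | grep -E "pos|ft"; python3 -m jog '[[0,0,0,0,-0.0095,-0.0005,0],[0,0,0,0,-0.0095,-0.001,0],[0,0,0,0,0,0,0],[0,0,0,0,0,0,0]]' |grep -E "pos|ft|wid"
python3 slat.py -106 -95 4 0 .6; python3 slat.py -106 -95.5 1 0.14 .6
```

```text
position: [0.5866, 0.0829, 0.1132]
ft_force: [-0.1, 0.3, -1.3]
position: [0.5686, 0.0811, 0.1144]
ft_force: [0.3, -0.2, -1.9]
grip_width: 0.0119
tcp [0.568  0.0808 0.1152]
turn [ 0.0005  0.0001 -0.0001] shift mm [-0.2 -0.6 -0.8] | t 21.32 pos [0.5686 0.0811 0.1144] F [ 0.3 -0.2 -1.9] q [-4. 29. 79. -0. 72. -9.] w 0.0119 59.7
tcp [0.5682 0.0809 0.0989]
turn [ 1.405e-01  1.000e-04 -1.000e-04] shift mm [-0.2  1.8 15.4] | t 21.32 pos [0.5686 0.0811 0.1144] F [ 0.3 -0.2 -1.9] q [-4. 29. 79. -0. 72. -9.] w 0.0119 59.7
```

```bash
python3 -m jog '[[0.035,0,0,0,0,0.004,0],[0.035,0,0,0,0,0.004,0],[0.035,0,0,0,0.0005,0.004,0],[0,0,0,0,0,0,0]]' | grep -E "pos|ft"; python3 -m jog '[[0.035,0,0,0,0.001,0.004,0],[0,0,0,0,0,0,0],[0,0,0,0,0,0,0]]' |grep -E "pos|ft|wid"
python3 slat.py -106 -95.5 0 0.14 .6
python3 -m jog '[[0,0,0,0,0,0.001,0],[0,0,0,0,0,0.001,0],[0,0,0,0,0,0,0],[0,0,0,0,0,0,0]]' | grep -E "pos|ft";python3 slat.py -106 -95.5 0 0.14 .6
```

```text
position: [0.5689, 0.0811, 0.1017]
ft_force: [-0.0, 0.4, -2.1]
position: [0.5691, 0.0812, 0.0984]
ft_force: [1.3, 0.1, -2.2]
grip_width: 0.0122
tcp [0.5681 0.0808 0.0979]
turn [0.001  0.0001 0.    ] shift mm [-0.2 -0.9  0.6] | t 22.2 pos [0.5691 0.0812 0.0984] F [ 1.3  0.1 -2.2] q [-3. 33. 73. -1. 81. -8.] w 0.0122 59.7
position: [0.569, 0.0812, 0.0977]
ft_force: [-2.2, -0.1, 8.0]
tcp [0.5681 0.0808 0.0979]
turn [0.002  0.0003 0.    ] shift mm [-0.2 -1.  -0.1] | t 22.7 pos [0.569  0.0812 0.0977] F [-2.2 -0.1  8. ] q [-3. 33. 73. -1. 81. -8.] w 0.0118 60.8
```

```bash
python3 -m jog '[[0,0,0,0,0,0,20],[0,0,0,0,0,0,50],[0,0,0,0,0,0,100],[0,0,0,0,0,0,100],[0,0,0,0,0,0,100],[0,0,0,0,0,0,100]]' |grep -E "ft|wid"
python3 -m jog '[[0,0,0,0,0,-0.02,100],[0,0,0,0,0,-0.03,100],[0,0,0,0,0,-0.04,100],[0,0,0,0,0,-0.04,100],[-0.14,0,0,0,0,0,100],[0,0,0,-0.05,-0.03,0,100],[0,0,0,-0.05,-0.03,0,100],[0,0,0,-0.05,-0.03,0,100],[0,0,0,-0.05,-0.03,0,100],[0,0,0,-0.04,0,0,100]]' |grep -E "pos|ft"
cat > seat.py <<'E'
from slat import *; import sys
o=[]
for n in('top','scene'):
    d=cam(n);im=cv2.cvtColor(d['pixels'],cv2.COLOR_RGB2BGR);x0,y0,w,h,k=(185,155,125,90,3.2) if n=='top' else (320,130,160,130,2.5)
    im=cv2.resize(im[y0:y0+h,x0:x0+w],None,fx=k,fy=k,interpolation=cv2.INTER_CUBIC)
    q=lambda P:((proj(d,dk(P))-[x0,y0]+.5)*k).astype(np.int32)
    for y in(-106,106):
        cv2.polylines(im,[q([[-79,y-25,8],[95,y-25,8],[95,y+25,8],[-79,y+25,8]])],True,(0,0,255),1)
        cv2.polylines(im,[q([[-7,y-18,50],[7,y-18,50],[7,y+18,50],[-7,y+18,50]])],True,(255,0,255),1)
    o.append(im[:288,:400])
cv2.imwrite('pics/'+sys.argv[1],np.hstack([cv2.copyMakeBorder(i,0,325-i.shape[0],0,400-i.shape[1],0) for i in o]))
E
python3 - <<'E'
E
sed -i 's/im\[:288,:400\]/im[:325,:400]/' seat.py; python3 seat.py seat1.png
```

```text
ft_force: [-0.1, -0.2, -0.3]
grip_width: 0.0853
position: [0.489, -0.1693, 0.2255]
ft_force: [0.8, 0.5, 0.6]
```

View pics/seat1.png

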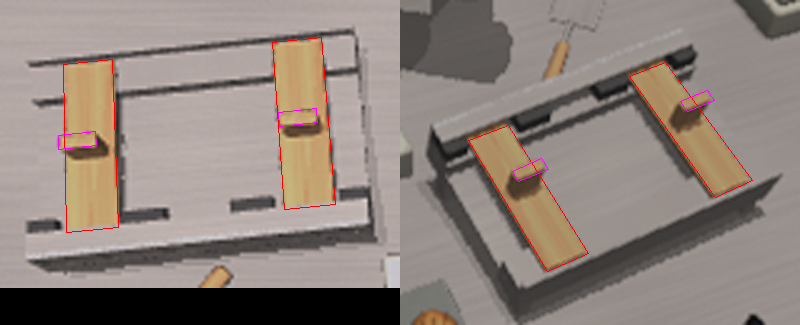

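Both slats are fully home: the red outlines at deck z 8 and the magenta block tops coincide in both views. Now turnover 1, starting from the measurements, whose sizes checked out at 63x45.

```bash
cat > place.py <<'E'
# place.py bayy x z : TCP at height z mm above deck plane for turnover release; turn printed first, then shift in turned axes (level version too)
import sys; from go import *
def pl(yb,x,z,pitch=.14):
    T=Rn.from_euler('z',yaw).as_matrix()@Rn.from_euler('y',pitch).as_matrix()@np.array([[0,1,0],[1,0,0],[0,0,-1.]])@Rn.from_euler('z',-np.pi/2).as_matrix()
    s=observe();R=np.array(s['tool_rot']);P=dk([x,yb,z])[0]
    print('turn',Rn.from_matrix(R.T@T).as_rotvec().round(4),'shift',(T.T@(P-s['position'])*1000).round(1),'world',((P-s['position'])*1000).round(1),'t',round(s['time_s'],1),'pos',np.round(s['position'],4),'F',np.round(s['ft_force'],1),'w',round(s['grip_width'],4),round(float(s['gripper_force']),1))
a=[float(v) for v in sys.argv[1:]]; pl(*a)
E
python3 go.py .6549 -.0548 .08 -7.2
```

```text
turn [2.000e-04 8.000e-04 2.174e-01] shift mm [135.8 148.8 144.8] | t 24.8 pos [ 0.4902 -0.1709  0.2248] F [-0.2  1.2  0.1] q [-32.  18.  77.  -0.  85. -38.] w 0.0855 0.0
```

```bash
python3 -m jog '[[0,0,0.109,0,0,0,100],[0,0,0.109,0,0,0,100],[0,0,0,0.045,0.05,0.02,100],[0,0,0,0.045,0.05,0.03,100],[0,0,0,0.0458,0.0488,0.03,100],[0,0,0,0,0,0.04,100],[0,0,0,0,0,0.025,100],[0,0,0,0,0,0,100],[0,0,0,0,0,0,100]]' | grep -E "pos|ft"
python3 go.py .6549 -.0548 .006 -7.2
```

```text
position: [0.6329, -0.0666, 0.0925]
ft_force: [-0.3, 0.2, 0.6]
turn [0.002  0.0003 0.0039] shift mm [14.5 20.3 86.5] | t 25.93 pos [ 0.6329 -0.0666  0.0925] F [-0.3  0.2  0.6] q [-17.  36.  69.   0.  75. -10.] w 0.0855 0.0
```

```bash
python3 -m jog '[[0,0,0,0.0145,0.02,0,100],[0,0,0,0,0,0.03,100],[0,0,0,0,0,0.025,100],[0,0,0,0,0,0,100],[0,0,0,0,0,0,100]]' | grep -E "pos|ft"
python3 go.py .6549 -.0548 .006 -7.2
```

```text
position: [0.6549, -0.0551, 0.0381]
ft_force: [0.0, 1.0, 0.9]
turn [0.0031 0.0004 0.0035] shift mm [ 0.3  0.  32.1] | t 26.55 pos [ 0.6549 -0.0551  0.0381] F [0.  1.  0.9] q [-15.  41.  69.  -0.  70.  -8.] w 0.0854 0.0
```

```bash
python3 -m jog '[[0,0,0,0,0,0.016,100],[0,0,0,0,0,0.016,100],[0,0,0,0,0,0,100],[0,0,0,0,0,0,0],[0,0,0,0,0,0,0],[0,0,0,0,0,0,0],[0,0,0,0,0,0,0],[0,0,0,0,0,0,0],[0,0,0,0,0,0,0]]' 50 | grep -E "pos|ft|grip"
python3 -m jog '[[0,0,0,0,0,-0.02,0],[0,0,0,0,0,-0.04,0],[0,0,0,0,0,-0.045,0],[0,0,0,0,0,-0.045,0],[0,0,0,0,0,-0.045,0],[0,0,0,0,0,0,0]]' | grep -E "pos|ft|grip"
python3 place.py -106 52 60
```

```text
position: [0.6551, -0.0551, 0.0068]
ft_force: [-3.1, -0.4, 14.0]
grip_width: 0.0
gripper_force: 6.9
position: [0.6552, -0.055, 0.2034]
ft_force: [-0.0, 0.4, -1.0]
grip_width: -0.0003
gripper_force: 0.0
turn [ 0.1299  0.1085 -1.7852] shift [  5.7 144.2  69.7] world [-29.1 142.1 -68.3] t 28.4 pos [ 0.6552 -0.055   0.2034] F [-0.   0.4 -1. ] w -0.0003 0.0
```

The fingers closed to 0, so I missed. I look at the sheet before trying again.

```bash
python3 -m jog '[[0,0,0,0,-0.04,0,100],[0,0,0,0,-0.04,0,100],[0,0,0,0,-0.04,0,100],[0,0,0,0,-0.04,0,100],[0,0,0,0,-0.04,0,100],[0,0,0,0,0,0,100]]' | grep pos
cat > turn.py <<'E'
from deck import *; import sys
# turn.py name : turnovers on the sheet, plane z .012
d=cam('top');e=cam('scene')
cv2.imwrite('pics/'+sys.argv[1],np.hstack([cv2.resize(cv2.cvtColor(i,cv2.COLOR_RGB2BGR),(400,300),interpolation=cv2.INTER_CUBIC) for i in(d['pixels'][140:215,300:400],e['pixels'][235:320,232:345])]))
hb=cv2.cvtColor(cv2.resize(d['pixels'],None,fx=8,fy=8,interpolation=cv2.INTER_CUBIC)[1120:1720,2400:3280],cv2.COLOR_RGB2HSV)
mb=cv2.morphologyEx(cv2.inRange(hb,(5,110,50),(28,255,255)),cv2.MORPH_OPEN,np.ones((17,17),np.uint8))
for q in cv2.findContours(mb,cv2.RETR_EXTERNAL,cv2.CHAIN_APPROX_NONE)[0]:
    if cv2.contourArea(q)<3000: continue
    q=(q[:,0]+.5)/8-.5+[300,140]
    P=np.array([onz(d,*p,.012)[:2] for p in q],np.float32); r=cv2.minAreaRect(P*1000); a=r[2] if r[1][0]<r[1][1] else r[2]-90
    print('turn',np.round(r[0],1),np.round(r[1],1),'pinch yaw',round(a,1))
E
python3 turn.py t1.png
```

```text
position: [0.4531, -0.0298, 0.1987]
turn [654.9 -54.8] [63.1 45.6] pinch yaw -7.2
turn [ 658.3 -278.8] [45.  63.2] pinch yaw 6.9
turn [ 662.1 -127.7] [62.2 45.9] pinch yaw -8.0
turn [ 658.4 -201.7] [45.7 62.6] pinch yaw 13.7
```

View pics/t1.png

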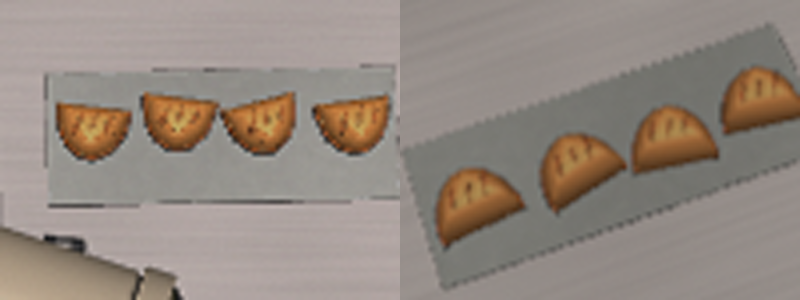

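```bash
python3 - <<'E'
from h import *
import pickle
D=pickle.load(open('d0.pkl','rb'))
for t,S in(('old',D),('new',{n:cam(n) for n in('scene','top')})):
  for n in('scene','top'):
    h=cv2.cvtColor(S[n]['pixels'],cv2.COLOR_RGB2HSV);m=cv2.inRange(h,(5,110,50),(28,255,255));k,l,s,c=cv2.connectedComponentsWithStats(m)
    print(t,n,[(c[i].round(2).tolist(),int(s[i,4])) for i in range(1,k) if 100<s[i,4]<700 and c[i][1]>150 and 240<c[i][0]<400 and not 200<c[i][1]<240])
E
python3 go.py .6549 -.0548 .04 -7.2
```

```text
old scene [([333.19, 263.11], 302), ([308.28, 274.3], 313), ([281.55, 282.3], 322), ([252.47, 292.18], 329)]
old top [([344.04, 169.64], 195), ([365.25, 170.38], 185), ([388.02, 170.29], 189), ([322.41, 171.79], 193), ([242.0, 254.36], 167)]
new scene [([333.18, 263.14], 303), ([308.28, 274.3], 313), ([281.55, 282.3], 322), ([252.41, 292.21], 331)]
new top [([344.04, 169.64], 195), ([365.25, 170.38], 185), ([387.97, 170.29], 190), ([322.44, 171.76], 192), ([281.46, 188.14], 154), ([241.94, 254.36], 173)]
turn [-0.0001 -0.      0.0036] shift mm [  1.  200.2 158.7] | t 29.38 pos [ 0.4561 -0.0307  0.1987] F [-0.1 -0.1  0.1] q [-19.  13.  89.   0.  78. -12.] w 0.0856 0.0
```

No turnover moved at all. I go back and close in small steps, watching the force.

```bash
python3 -m jog '[[0,0,0,0,0.04,0.02,100],[0,0,0,0,0.04,0.02,100],[0,0,0,0,0.04,0.03,100],[0,0,0,0,0.04,0.03,100],[0,0,0,0,0.04,0.03,100],[0,0,0,0,0,0.028,100],[0,0,0,0,0,0,100],[0,0,0,0,0,0,100]]' | grep -E "pos|ft"
python3 go.py .6549 -.0548 .006 -7.2
```

```text
position: [0.6545, -0.0549, 0.042]
ft_force: [-0.1, -0.1, 0.4]
turn [0.0013 0.0002 0.0037] shift mm [ 0.1  0.4 36. ] | t 30.38 pos [ 0.6545 -0.0549  0.042 ] F [-0.1 -0.1  0.4] q [-15.  41.  69.  -0.  71.  -8.] w 0.0856 0.0
```

```bash
python3 -m jog '[[0,0,0,0,0,0.018,100],[0,0,0,0,0,0.018,100],[0,0,0,0,0,0,60],[0,0,0,0,0,0,60],[0,0,0,0,0,0,60]]' 40 | grep -E "pos|ft|grip"
for i in 1 2 ; do echo; done
python3 -m jog '[[0,0,0,0,0,0,50],[0,0,0,0,0,0,50],[0,0,0,0,0,0,50]]' 40 | grep -E "pos|ft|grip"
python3 -m jog '[[0,0,0,0,0,0,40],[0,0,0,0,0,0,40],[0,0,0,0,0,0,40]]' 40 | grep -E "pos|ft|grip"
python3 - <<'E'
from h import *
e=cam('scene');o=observe()
cv2.imwrite('pics/t2.png',cv2.resize(cv2.cvtColor(e['pixels'][150:320,230:400],cv2.COLOR_RGB2BGR),None,fx=3.4,fy=3.4,interpolation=cv2.INTER_CUBIC))
print(proj(e,[.6549,-.0548,.02]),proj(e,o['position']))
E
```

```text
position: [0.6543, -0.0549, 0.0057]
ft_force: [0.6, -0.2, -0.6]
grip_width: 0.0512
gripper_force: 0.0


position: [0.6539, -0.0548, 0.0051]
ft_force: [0.2, -0.2, 1.3]
grip_width: 0.043
gripper_force: 0.0
position: [0.6545, -0.0549, 0.0059]
ft_force: [0.1, -0.3, 5.0]
grip_width: 0.0343
gripper_force: 2.8
[[333.67188725 260.9300108 ]] [[333.40243699 263.37702752]]
```

View pics/t2.png

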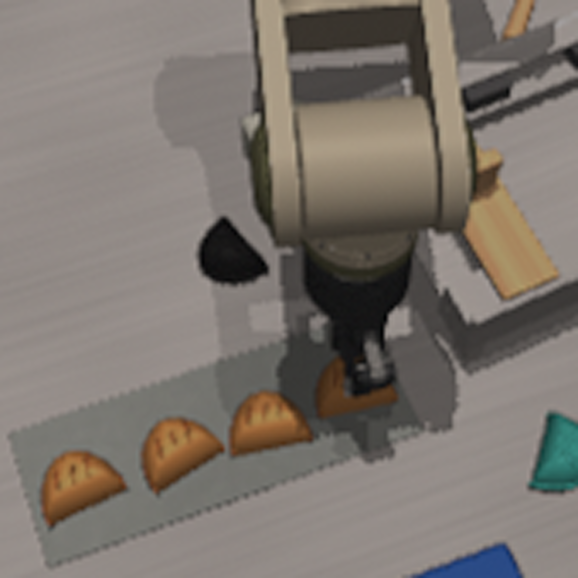

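The near finger is against the turnover's front face at about (370,390). I continue closing gently at 20 N.

```bash
python3 -m jog '[[0,0,0,0,0,0,36],[0,0,0,0,0,0,36]]' 20 | grep -E "pos|ft|grip"
python3 -m jog '[[0,0,0,0,0,0,30],[0,0,0,0,0,0,30]]' 20 | grep -E "pos|ft|grip"
python3 -m jog '[[0,0,0,0,0,0,24],[0,0,0,0,0,0,24]]' 20 | grep -E "pos|ft|grip"
```

```text
position: [0.6543, -0.0549, 0.0062]
ft_force: [-1.8, -0.0, 8.5]
grip_width: 0.0308
gripper_force: 4.2
position: [0.6541, -0.0549, 0.0066]
ft_force: [-4.1, -0.2, 10.5]
grip_width: 0.0255
gripper_force: 5.7
position: [0.6543, -0.055, 0.0069]
ft_force: [-3.2, -0.4, 12.3]
grip_width: 0.0204
gripper_force: 6.3
```

```bash
python3 - <<'E'
from h import *
import pickle
D=pickle.load(open('d0.pkl','rb'))
for t,e in(('old',D['scene']),('new',cam('scene'))):
    a=cv2.cvtColor(e['pixels'],cv2.COLOR_RGB2HSV)[250:278,315:352]
    m=cv2.inRange(a,(5,110,20),(28,255,255)); dark=e['pixels'][250:278,315:352].max(2)
    print(t)
    for r in range(0,28): print(''.join('#' if m[r,c] else ('x' if dark[r,c]<55 else ('+' if dark[r,c]<95 else '.')) for c in range(37)))
e=cam('scene')
for z in(.007,.02,.034,.05): print(z,(proj(e,[[.6543,-.055,z],[.6543+.01,-.055,z],[.6543-.01,-.055,z]])-[315,250]).round(0).tolist())
E
```

```text
old
.....................................
.....................................
.....................................
.....................................
................####.................
..............#########..............
.............############............
............##############...........
...........################..........
..........##################.........
..........##################.........
.........####################........
.........#####################.......
.........#####################.......
.......+#######################......
.......+#######################......
.......+########################.....
.......+########################.....
#......+####################++++.....
##.....+################++...........
###......###########+................
####.....######+.....................
####.....##++........................
#####....+...........................
#####................................
######...............................
######...............................
#######..............................
new
++++++++++++xxxxxxxxxxx++xxx
[... 523 characters left out ...]
############++++++
+++++++x#######################++++++
+++++++x########################+++++
+++++++x########################+++++
#++++++x######################+++++++
##+++++x#################++++++++++++
###++++x+############++++++++++++++++
####+++++#######+++++++++++++++++++++
####+++++##++++++++++++++++++++++++++
#####++++++++++++++++++++++++++++++++
#####++++++++++++++++++++++++++++++++
######+++++++++++++++++++++++++++++.+
######++++++++++++++++++++++++.......
#######++++++++++++++++++++++........
0.007 [[18.0, 13.0], [20.0, 16.0], [17.0, 10.0]]
0.02 [[19.0, 11.0], [20.0, 14.0], [17.0, 8.0]]
0.034 [[19.0, 8.0], [20.0, 11.0], [17.0, 5.0]]
0.05 [[19.0, 5.0], [20.0, 8.0], [17.0, 2.0]]
```

```bash
python3 -m jog '[[0,0,0,0.004,0,0,24],[0,0,0,0.004,0,0,24],[0,0,0,0,0,0,24]]' 20 | grep -E "pos|ft|grip"
cat > blob.py <<'E'
from h import *
e=cam('scene');h=cv2.cvtColor(e['pixels'],cv2.COLOR_RGB2HSV);m=cv2.inRange(h,(5,110,20),(28,255,255))[250:278,315:352]
for r in range(2,26): print(''.join('#' if v else '.' for v in m[r]))
E
python3 blob.py
```

```text
position: [0.656, -0.0483, 0.0069]
ft_force: [-1.2, -4.4, 10.0]
grip_width: 0.0204
gripper_force: 5.1
.....................................
.....................................
.....................................
................##...................
..............####...................
.............#####...................
.............#####...................
............######...................
...........#######...................
...........#######...................
..........########........#####......
..........#########...##########.....
..........######################.....
..........#######################....
..........#######################....
..........#######################....
#.........######################.....
##........#################..........
###.......############...............
####......######.....................
####.................................
#####................................
#####................................
######...............................
```

The turnover got dragged but not pinched, so the pads ride over the dome. I reopen, go lower and close again in steps.

```bash
python3 -m jog '[[0,0,0,0,0,-0.02,60],[0,0,0,0,0,-0.02,100],[0,0,0,0,0,0,100],[0,0,0,0,0,0,100],[0,0,0,0,0,0,100]]' 20 | grep -E "pos|ft|grip"
python3 blob.py
python3 -m jog '[[0,0,0,0,0,0.02,100],[0,0,0,0,0,0.02,100],[0,0,0,0,0,0.006,100],[0,0,0,0,0,0,100],[0,0,0,0,0,0,100]]' 20 | grep -E "pos|ft|grip"
python3 -m jog '[[0,0,0,0,0,0,60],[0,0,0,0,0,0,60],[0,0,0,0,0,0,60]]' 20 | grep -E "pos|ft|grip"
python3 -m jog '[[0,0,0,0,0,0,54],[0,0,0,0,0,0,54]]' 20 | grep -E "pos|ft|grip"
```

```text
position: [0.6544, -0.0467, 0.0439]
ft_force: [0.7, 0.2, -1.1]
grip_width: 0.0854
gripper_force: 0.0
.....................................
.....................................
..................###................
................#######..............
..............#########..............
.............##########..............
.............##########..............
............##########...............
...........###########...............
...........###########...............
..........############...............
..........#############........#.....
..........#############.....####.....
..........#######################....
..........#######################....
..........#######################....
#.........######################.....
##........#################..........
###.......############...............
####......######.....................
####.................................
#####................................
#####................................
######...............................
position: [0.6553, -0.0469, -0.0001]
ft_force: [-0.4, -0.0, 0.1]
grip_width: 0.0855
gripper_force: 0.0
position: [0.6549, -0.0469, -0.0008]
ft_force: [0.3, -0.0, 0.2]
grip_width: 0.0513
gripper_force: 0.1
position: [0.6551, -0.0469, -0.0008]
ft_force: [0.1, 0.7, 0.1]
grip_width: 0.0462
gripper_force: 0.4
```

```bash
python3 -m jog '[[0,0,0,0,0,0,48],[0,0,0,0,0,0,48]]' 20 | grep -E "ft|grip"
python3 -m jog '[[0,0,0,0,0,0,44],[0,0,0,0,0,0,44]]' 20 | grep -E "ft|grip"
python3 -m jog '[[0,0,0,0,0,0,38],[0,0,0,0,0,0,38]]' 20 | grep -E "pos|ft|grip"
```

```text
ft_force: [0.3, -0.8, 2.9]
grip_width: 0.0432
gripper_force: 20.7
ft_force: [0.1, -0.1, 5.1]
grip_width: 0.0433
gripper_force: 20.8
position: [0.6551, -0.0469, -0.0006]
ft_force: [0.7, 0.3, 5.5]
grip_width: 0.0431
gripper_force: 20.8
```

Gripped at 43 mm and 20 N, so TCP z ≈ -1 mm is the right depth. Firming up and lifting.

```bash
python3 -m jog '[[0,0,0,0,0,0,0],[0,0,0,0,0,0,0],[0,0,0,0,0,-0.02,0],[0,0,0,0,0,-0.04,0],[0,0,0,0,0,-0.045,0],[0,0,0,0,0,-0.045,0],[0,0,0,0,0,-0.04,0],[0,0,0,0,0,0,0]]' 40 | grep -E "pos|ft|grip"
python3 place.py -106 52 60; python3 place.py -106 52 60 0
```

```text
position: [0.6557, -0.047, 0.1917]
ft_force: [0.7, 0.3, -1.3]
grip_width: 0.0426
gripper_force: 41.2
turn [ 0.128   0.1052 -1.7853] shift [  8.6 136.2  58.3] world [-29.6 134.  -56.6] t 36.8 pos [ 0.6557 -0.047   0.1917] F [ 0.7  0.3 -1.3] w 0.0426 41.2
turn [ 0.0028  0.0047 -1.7887] shift [ 16.6 136.2  56.6] world [-29.6 134.  -56.6] t 36.8 pos [ 0.6557 -0.047   0.1917] F [ 0.7  0.3 -1.3] w 0.0426 41.2
```

```bash
python3 -m jog '[[0,0,-0.179,0,0,0,0],[0,0,-0.179,0,0,0,0],[0,0,-0.179,0,0,0,0],[0,0,-0.179,0,0,0,0],[0,0,-0.179,0,0,0,0],[0,0,-0.179,0,0,0,0],[0,0,-0.179,0,0,0,0],[0,0,-0.179,0,0,0,0],[0,0,-0.179,0,0,0,0],[0,0,-0.178,0,0,0,0]]' >/dev/null
python3 -m jog '[[0,0,0,0.006,0.045,0,0],[0,0,0,0.006,0.045,0,0],[0,0,0,0.005,0.046,0,0],[0,0,0,0,0,0,0],[0,0,0,0,0,0,0]]' | grep -E "ft|grip"
python3 place.py -106 52 40
```

```text
ft_force: [0.8, -0.1, -1.3]
grip_width: 0.0427
gripper_force: 41.2
turn [-0.      0.1375  0.0002] shift [-8.9  0.4 71.8] world [ -1.3   0.3 -72.3] t 38.6 pos [0.6245 0.0865 0.1877] F [ 0.8 -0.1 -1.3] w 0.0427 41.2
```

```bash
python3 -m jog '[[0,0.1375,0,0,0,0,0],[0,0,0,-0.009,0,0.02,0],[0,0,0,0,0,0.03,0],[0,0,0,0,0,0.022,0],[0,0,0,0,0,0,0],[0,0,0,0,0,0,0]]' | grep -E "ft|grip"
python3 place.py -106 52 4
```

```text
ft_force: [0.5, -1.0, -0.6]
grip_width: 0.0425
gripper_force: 41.2
turn [-0.0001  0.0037 -0.0007] shift [ 1.   0.8 38. ] world [ -6.3   0.2 -37.5] t 39.4 pos [0.6246 0.0861 0.1172] F [ 0.5 -1.  -0.6] w 0.0425 41.2
```

```bash
python3 -m jog '[[0,0,0,0,0,0.02,0],[0,0,0,0.001,0.001,0.014,0],[0,0,0,0,0,0.004,0],[0,0,0,0,0,0,0],[0,0,0,0,0,0,0]]' | grep -E "ft|grip"
python3 place.py -106 52 4
```

```text
ft_force: [1.4, -0.3, -0.4]
grip_width: 0.0426
gripper_force: 41.3
turn [-0.0002  0.0035  0.0002] shift [-0.1 -0.9 -0.3] world [ 0.2 -0.9  0.2] t 40.0 pos [0.6181 0.0872 0.0795] F [ 1.4 -0.3 -0.4] w 0.0426 41.3
```

```bash
python3 -m jog '[[0,0,0,0,0,0.001,0],[0,0,0,0,0,0,0],[0,0,0,0,0,0,0]]' | grep -E "pos|ft"
python3 -m jog '[[0,0,0,0,0,0.001,0],[0,0,0,0,0,0,0],[0,0,0,0,0,0,0]]' | grep -E "pos|ft"
```

```text
position: [0.6182, 0.0872, 0.0793]
ft_force: [-1.5, -0.3, 6.3]
position: [0.6182, 0.0872, 0.0793]
ft_force: [-2.0, -0.3, 12.3]
```

Contact. I release, retreat along the tool axis, and check the placing.

```bash
python3 -m jog '[[0,0,0,0,0,-0.001,54],[0,0,0,0,0,0,65],[0,0,0,0,0,0,100],[0,0,0,0,0,0,100],[0,0,0,0,0,0,100],[0,0,0,0,0,0,100],[0,0,0,0,0,-0.03,100],[0,0,0,0,0,-0.04,100],[0,0,0,0,0,-0.04,100],[0,-0.141,0,0,0,0,100]]' | grep -E "pos|ft|wid"
python3 -m jog '[[0,0,0.18,0,-0.04,0,100],[0,0,0.18,0,-0.04,0,100],[0,0,0.18,0,-0.04,0,100],[0,0,0.18,0,-0.04,0,100],[0,0,0.18,0,0,0,100],[0,0,0.18,0,0,0,100],[0,0,0.18,0,0,0,100],[0,0,0.18,0,0,0,100],[0,0,0.18,0,0,0,100],[0,0,0.12,0,0,0,100]]' | grep pos
cat > onst.py <<'E'
from deck import *
# golden objects on the stand, from the top view: plane deck z=18 (mid height), and scene view likewise
for n in('top','scene'):
    d=cam(n);k=8;x0,y0,x1,y1=(185,150,310,245) if n=='top' else (330,140,480,260)
    hb=cv2.cvtColor(cv2.resize(d['pixels'][y0:y1,x0:x1],None,fx=k,fy=k,interpolation=cv2.INTER_CUBIC),cv2.COLOR_RGB2HSV)
    mb=cv2.morphologyEx(cv2.inRange(hb,(5,135,50),(20,255,255)),cv2.MORPH_OPEN,np.ones((17,17),np.uint8))
    for q in cv2.findContours(mb,cv2.RETR_EXTERNAL,cv2.CHAIN_APPROX_NONE)[0]:
        if cv2.contourArea(q)<3500: continue
        P=[]
        for u,v in (q[:,0]+.5)/k-.5+[x0,y0]:
            c,r=ray(d,u,v);nz=RD[:,2];o=O+nz*.015;P.append(RD.T@(c+r*(nz@(o-c))/(nz@r)-O)*1000)
        r=cv2.minAreaRect(np.array(P,np.float32)[:,:2]);print(n,'deck xy',np.round(r[0],1),np.round(r[1],1),round(r[2],1))
E
python3 onst.py; python3 turn.py x.png; python3 go.py .662 -.128 .06 -5
```

```text
position: [0.6355, 0.0885, 0.1898]
ft_force: [0.2, -0.3, -0.7]
grip_width: 0.0855
position: [0.6054, -0.0658, 0.1869]
turn [ 658.3 -278.8] [45.  63.2] pinch yaw 6.9
turn [ 658.4 -201.8] [45.7 62.3] pinch yaw 13.7
turn [ 0.0034 -0.0006  0.0164] shift mm [-57.1  61.8 126.8] | t 43.4 pos [ 0.6054 -0.0658  0.1868] F [-0.9  0.7  0. ] q [-17.  28.  66.   0.  85. -13.] w 0.0853 0.0Traceback (most recent call last):
  File "onst.py", line 12, in <module>
    r=cv2.minAreaRect(np.array(P,np.float32)[:,:2]);print(n,'deck xy',np.round(r[0],1),np.round(r[1],1),round(r[2],1))
cv2.error: OpenCV(4.12.0) /io/opencv/modules/imgproc/src/convhull.cpp:143: error: (-215:Assertion failed) total >= 0 && (depth == CV_32F || depth == CV_32S) in function 'convexHull'
```

```bash
sed -i 's/np.array(P,np.float32)\[:,:2\]/np.array([p[:2] for p in P],np.float32)/' onst.py; python3 onst.py
python3 -m jog '[[0,0,0.016,-0.019,0.02,0.02,100],[0,0,0,-0.019,0.02,0.02,100],[0,0,0,-0.019,0.021,0.03,100],[0,0,0,0,0,0.03,100],[0,0,0,0,0,0.02,100],[0,0,0,0,0,0,100],[0,0,0,0,0,0,100]]' |grep ft
python3 go.py .6622 -.1284 -.001 -5.5
```

```text
top deck xy [  55.3 -106. ] [44.9 64.1] 89.5
scene deck xy [  53.2 -105.9] [48.7 64.3] 89.9
ft_force: [-0.5, 0.6, -0.1]
turn [ 0.0051 -0.0002  0.0078] shift mm [-0.6 -0.2 69.2] | t 44.38 pos [ 0.6624 -0.1278  0.0682] F [-0.5  0.6 -0.1] q [-21.  41.  64.   0.  75. -16.] w 0.0855 0.0
```

Turnover 1 sits at deck (54,-106), aligned with its slat. Next, turnover 2.

```bash
python3 -m jog '[[0,0,0.008,0,0,0.03,100],[0,0,0,0,0,0.025,100],[0,0,0,0,0,0.0142,100],[0,0,0,0,0,0,100],[0,0,0,0,0,0,50],[0,0,0,0,0,0,30],[0,0,0,0,0,0,0],[0,0,0,0,0,0,0],[0,0,0,0,0,0,0],[0,0,0,0,0,0,0]]' 40 | grep -E "pos|ft|grip"
python3 -m jog '[[0,0,0,0,0,0,0],[0,0,0,0,0,-0.02,0],[0,0,0,0,0,-0.04,0],[0,0,0,0,0,-0.045,0],[0,0,0,0,0,-0.045,0],[0,0,0,0,0,-0.04,0],[0,0,0,0,0,0,0],[0,0,0,0,0,0,0]]' | grep -E "pos|ft|grip"
python3 place.py -106 -43 60 0
```

```text
position: [0.6626, -0.1278, -0.0009]
ft_force: [-1.4, -0.3, 5.8]
grip_width: 0.0425
gripper_force: 40.6
position: [0.661, -0.1275, 0.1868]
ft_force: [-0.3, 0.7, -1.1]
grip_width: 0.0427
gripper_force: 40.8
turn [ 2.3000e-03  8.0000e-04 -1.7638e+00] shift [108.3 216.9  38.4] world [-128.6  205.6  -38.4] t 46.6 pos [ 0.661  -0.1275  0.1868] F [-0.3  0.7 -1.1] w 0.0427 40.8
```

```bash
python3 -m jog '[[0,0,-0.1764,0,0,0,0],[0,0,-0.1764,0,0,0,0],[0,0,-0.1764,0,0,0,0],[0,0,-0.1764,0,0,0,0],[0,0,-0.1764,0,0,0,0],[0,0,-0.1764,0,0,0,0],[0,0,-0.1764,0,0,0,0],[0,0,-0.1764,0,0,0,0],[0,0,-0.1764,0,0,0,0],[0,0,-0.1764,0,0,0,0]]' >/dev/null
python3 -m jog '[[0,0,0,0.02,0.042,0,0],[0,0,0,0.02,0.044,0,0],[0,0,0,0.022,0.044,0,0],[0,0,0,0.022,0.044,0,0],[0,0,0,0.022,0.043,0,0],[0,0.14,0,0,0,0,0],[0,0,0,0,0,0,0],[0,0,0,0,0,0,0]]' | grep -E "ft|grip"
python3 place.py -106 -43 40
```

```text
ft_force: [-0.5, 0.0, -0.3]
grip_width: 0.0426
gripper_force: 40.8
turn [ 0.0003  0.0039 -0.0001] shift [-2.7  0.4 58.1] world [ -5.4  -0.1 -57.9] t 48.9 pos [0.535  0.0779 0.1865] F [-0.5  0.  -0.3] w 0.0426 40.8
```

```bash
python3 -m jog '[[0,0.003,0,-0.0027,0,0.03,0],[0,0,0,0,0,0.028,0],[0,0,0,0,0,0,0],[0,0,0,0,0,0,0]]' | grep -E "ft"
python3 place.py -106 -43 5
python3 -m jog '[[0,0,0,0,0,0.018,0],[0,0,0,0,0,0.013,0],[0,0,0,0,0,0.003,0],[0,0,0,0,0,0,0],[0,0,0,0,0,0,0]]' | grep -E "ft|grip"
python3 place.py -106 -43 3
```

```text
ft_force: [0.9, 0.9, -0.6]
turn [-0.0002  0.0029 -0.0003] shift [ 0.4  0.5 37.2] world [ -5.6  -0.1 -36.8] t 49.4 pos [0.5304 0.0773 0.1308] F [ 0.9  0.9 -0.6] w 0.0422 40.8
ft_force: [0.1, -0.4, -1.1]
grip_width: 0.0427
gripper_force: 40.8
turn [-0.0002  0.0015  0.0002] shift [0.4 0.2 4.6] world [-1.   0.1 -4.5] t 50.0 pos [0.5255 0.0772 0.0965] F [ 0.1 -0.4 -1.1] w 0.0427 40.8
```

```bash
python3 -m jog '[[0,0,0,0,0,0.002,0],[0,0,0,0,0,0.0015,0],[0,0,0,0,0,0,0],[0,0,0,0,0,0,0]]' | grep -E "pos|ft"
python3 -m jog '[[0,0,0,0,0,0.001,0],[0,0,0,0,0,0,0],[0,0,0,0,0,0,0]]' | grep -E "pos|ft"
```

```text
position: [0.5247, 0.0771, 0.0925]
ft_force: [0.2, -0.7, -1.1]
position: [0.5247, 0.0771, 0.0921]
ft_force: [-0.8, 1.0, 5.4]
```

```bash
python3 -m jog '[[0,0,0,0,0,0,54],[0,0,0,0,0,0,65],[0,0,0,0,0,0,100],[0,0,0,0,0,0,100],[0,0,0,0,0,0,100],[0,0,0,0,0,0,100],[0,0,0,0,0,-0.03,100],[0,0,0,0,0,-0.04,100],[0,0,0,0,0,-0.04,100],[0,-0.141,0,0,0,0,100]]' | grep -E "pos|ft|wid"
python3 -m jog '[[0,0,0.175,0,-0.045,0,100],[0,0,0.175,-0.01,-0.045,0,100],[0,0,0.175,-0.01,-0.045,0,100],[0,0,0.175,-0.02,-0.045,0,100],[0,0,0.175,-0.03,-0.03,0,100],[0,0,0.175,0,0,0,100],[0,0,0.175,0,0,0,100],[0,0,0.175,0,0,0,100],[0,0,0,0,0,0,100]]' | grep pos
python3 onst.py; python3 turn.py x.png; python3 go.py .6584 -.2018 .06 13.7
```

```text
position: [0.5424, 0.0784, 0.2028]
ft_force: [0.7, 0.4, -0.9]
grip_width: 0.0851
position: [0.556, -0.1489, 0.2004]
top deck xy [ -44.1 -106.6] [45.3 62.5] 86.6
top deck xy [  55.2 -106.2] [45.3 64.1] 89.4
scene deck xy [  53.1 -105.9] [48.8 64.1] 90.0
scene deck xy [ -49.4 -106.3] [61.  49.6] 0.0
turn [0.0015 0.0002 0.0304] shift mm [-75.7  86.9 140.4] | t 53.45 pos [ 0.556  -0.1489  0.2004] F [-0.1 -0.1  0.4] q [-27.  25.  71.   0.  85. -42.] w 0.0855 0.0
```

Two turnovers are on slat B, and they sit well. Next, turnover 3.

```bash
python3 -m jog '[[0,0,0.03,-0.02,0.022,0.02,100],[0,0,0,-0.02,0.022,0.02,100],[0,0,0,-0.02,0.022,0.03,100],[0,0,0,-0.0157,0.021,0.03,100],[0,0,0,0,0,0.02,100],[0,0,0,0,0,0.02,100],[0,0,0,0,0,0,100],[0,0,0,0,0,0,100]]' |grep ft
python3 go.py .6584 -.2018 -.001 13.7
```

```text
ft_force: [0.8, -0.0, -0.1]
turn [ 0.0026  0.0011 -0.0014] shift mm [-0.1 -1.  62.6] | t 54.45 pos [ 0.6594 -0.2014  0.0616] F [ 0.8 -0.  -0.1] q [-27.  42.  61.   0.  76. -40.] w 0.0851 0.0
```

```bash
python3 -m jog '[[0,0,0,0,-0.001,0.03,100],[0,0,0,0,0,0.02,100],[0,0,0,0,0,0.0126,100],[0,0,0,0,0,0,100],[0,0,0,0,0,0,50],[0,0,0,0,0,0,30],[0,0,0,0,0,0,0],[0,0,0,0,0,0,0],[0,0,0,0,0,0,0],[0,0,0,0,0,0,0]]' 40 | grep -E "pos|ft|grip"
python3 -m jog '[[0,0,0,0,0,0,0],[0,0,0,0,0,-0.02,0],[0,0,0,0,0,-0.04,0],[0,0,0,0,0,-0.045,0],[0,0,0,0,0,-0.045,0],[0,0,0,0,0,-0.04,0],[0,0,0,0,0,0,0],[0,0,0,0,0,0,0]]' | grep -E "pos|ft|grip"
python3 place.py 106 52 60 0
```

```text
position: [0.6586, -0.2017, -0.0009]
ft_force: [-0.8, 0.8, 6.0]
grip_width: 0.0427
gripper_force: 41.2
position: [0.6573, -0.2013, 0.1866]
ft_force: [-0.5, 0.4, -1.4]
grip_width: 0.0428
gripper_force: 40.8
turn [ 7.0000e-04 -1.2000e-03 -1.4298e+00] shift [  3.5 502.   51.5] world [-51.6 499.3 -51.5] t 56.7 pos [ 0.6573 -0.2013  0.1866] F [-0.5  0.4 -1.4] w 0.0428 40.8
```

```bash
python3 -m jog '[[0,0,-0.1787,0,0,0,0],[0,0,-0.1787,0,0,0,0],[0,0,-0.1787,0,0,0,0],[0,0,-0.1787,0,0,0,0],[0,0,-0.1787,0,0,0,0],[0,0,-0.1787,0,0,0,0],[0,0,-0.1787,0,0,0,0],[0,0,-0.1787,0,0,0,0]]' >/dev/null
python3 -m jog '[[0,0,0,0,0.05,0,0],[0,0,0,0,0.05,0,0],[0,0,0,0,0.05,0,0],[0,0,0,0,0.05,0,0],[0,0,0,0,0.05,0,0],[0,0,0,0.0035,0.05,0,0],[0,0,0,0,0.05,0,0],[0,0,0,0,0.05,0,0],[0,0,0,0,0.05,0,0],[0,0,0,0,0.052,0,0]]' | grep -E "ft|grip"
python3 -m jog '[[0,0.14,0,0,0,0,0],[0,0,0,0,0,0,0],[0,0,0,0,0,0,0]]' | grep -E "ft|grip"
python3 place.py 106 52 40
```

```text
ft_force: [-0.6, 0.9, -0.4]
grip_width: 0.0427
gripper_force: 40.8
ft_force: [0.1, -0.4, -1.0]
grip_width: 0.0423
gripper_force: 40.9
turn [-0.0002  0.0018 -0.001 ] shift [-6.8  0.8 71.2] world [ -3.3   0.5 -71.5] t 59.3 pos [0.6063 0.2973 0.1868] F [ 0.1 -0.4 -1. ] w 0.0423 40.9
```

```bash
python3 -m jog '[[0,0,0,-0.0068,0,0.03,0],[0,0,0,0,0.0005,0.03,0],[0,0,0,0,0,0.025,0],[0,0,0,0,0,0.016,0],[0,0,0,0,0,0.006,0],[0,0,0,0,0,0,0],[0,0,0,0,0,0,0]]' | grep -E "ft|grip"
python3 place.py 106 52 4
```

```text
ft_force: [0.2, -0.2, -0.5]
grip_width: 0.0425
gripper_force: 40.9
turn [ 0.0004  0.0035 -0.0003] shift [ 0.4 -0.2  2.4] world [-0.7 -0.3 -2.3] t 60.2 pos [0.5987 0.2976 0.082 ] F [ 0.2 -0.2 -0.5] w 0.0425 40.9
```

```bash
python3 -m jog '[[0,0,0,0,0,0.0012,0],[0,0,0,0,0,0.001,0],[0,0,0,0,0,0,0],[0,0,0,0,0,0,0]]' | grep -E "pos|ft"
python3 -m jog '[[0,0,0,0,0,0.001,0],[0,0,0,0,0,0,0],[0,0,0,0,0,0,0]]' | grep -E "pos|ft"
```

```text
position: [0.5981, 0.2976, 0.079]
ft_force: [1.2, -0.3, 0.1]
position: [0.5981, 0.2976, 0.0789]
ft_force: [-0.7, -0.7, 6.2]
```

```bash
python3 -m jog '[[0,0,0,0,0,0,54],[0,0,0,0,0,0,65],[0,0,0,0,0,0,100],[0,0,0,0,0,0,100],[0,0,0,0,0,0,100],[0,0,0,0,0,0,100],[0,0,0,0,0,-0.03,100],[0,0,0,0,0,-0.04,100],[0,0,0,0,0,-0.04,100],[0,-0.141,0,0,0,0,100]]' | grep -E "pos|ft|wid"
python3 -m jog '[[0,0,0,0,-0.05,0,100],[0,0,0,0,-0.05,0,100],[0,0,0,0,-0.05,0,100],[0,0,0,0,-0.05,0,100],[0,0,0,0,-0.05,0,100],[0,0,0,0,-0.05,0,100],[0,0,0,0,-0.05,0,100],[0,0,0,0,-0.05,0,100],[0,0,0,0,-0.05,0,100],[0,0,0,0,0,0,100]]' >/dev/null
python3 onst.py; python3 turn.py x.png; python3 go.py .6583 -.2788 .06 6.9
```

```text
position: [0.6161, 0.2991, 0.1898]
ft_force: [0.3, -0.4, -1.9]
grip_width: 0.0851
top deck xy [ -43.6 -106.9] [45. 63.] 88.7
top deck xy [ 50.8 106.2] [45.6 62.9] 88.4
top deck xy [  54.9 -106. ] [45.5 63.7] 88.0
scene deck xy [  53.2 -105.9] [48.8 64.3] 90.0
scene deck xy [ 50.  107.1] [63.9 52. ] 0.4
scene deck xy [ -49.4 -106.3] [49.4 60.9] 89.7
turn [ 658.3 -279.3] [44.9 62.2] pinch yaw 7.1
turn [0.0022 0.0019 1.5474] shift mm [-130.5  -13.5  127. ] | t 63.77 pos [ 0.656  -0.1477  0.187 ] F [ 0.2 -1.1 -0.3] q [ -23.   35.   54.    0.   90. -118.] w 0.0854 0.0
```

Three are placed. Now the fourth.

```bash
python3 -m jog '[[0,0,0.172,0,0,0,100],[0,0,0.172,0,0,0,100],[0,0,0.172,0,0,0,100],[0,0,0.172,0,0,0,100],[0,0,0.172,0,0,0,100],[0,0,0.172,0,0,0,100],[0,0,0.172,0,0,0,100],[0,0,0.172,0,0,0,100],[0,0,0.172,0,0,0,100],[0,0,0,0,0,0,100]]' >/dev/null
python3 -m jog '[[0,0,0,-0.03,-0.003,0.02,100],[0,0,0,-0.03,-0.003,0.02,100],[0,0,0,-0.035,-0.003,0.02,100],[0,0,0,-0.035,-0.004,0.02,100],[0,0,0,0,0,0.02,100],[0,0,0,0,0,0.02,100],[0,0,0,0,0,0,100],[0,0,0,0,0,0,100]]' |grep ft
python3 go.py .6583 -.279 -.001 6.9
```

```text
ft_force: [0.3, -0.1, -0.1]
turn [0.0037 0.001  0.0004] shift mm [ 0.4 -1.  68.9] | t 66.03 pos [ 0.6593 -0.2793  0.0679] F [ 0.3 -0.1 -0.1] q [-32.  45.  55.   0.  80. -39.] w 0.0856 0.0
```

```bash
python3 -m jog '[[0,0,0,0,-0.001,0.03,100],[0,0,0,0,0,0.025,100],[0,0,0,0,0,0.014,100],[0,0,0,0,0,0,100],[0,0,0,0,0,0,50],[0,0,0,0,0,0,30],[0,0,0,0,0,0,0],[0,0,0,0,0,0,0],[0,0,0,0,0,0,0],[0,0,0,0,0,0,0]]' 40 | grep -E "pos|ft|grip"
python3 -m jog '[[0,0,0,0,0,0,0],[0,0,0,0,0,-0.02,0],[0,0,0,0,0,-0.04,0],[0,0,0,0,0,-0.045,0],[0,0,0,0,0,-0.045,0],[0,0,0,0,0,-0.045,0],[0,0,0,0,0,0,0],[0,0,0,0,0,0,0]]' | grep -E "pos|ft|grip"
python3 place.py 106 -43 60 0
```

```text
position: [0.6585, -0.28, -0.0009]
ft_force: [-0.2, 0.4, 5.7]
grip_width: 0.0426
gripper_force: 41.2
position: [0.657, -0.2794, 0.1916]
ft_force: [0.1, -0.3, -1.0]
grip_width: 0.0426
gripper_force: 40.8
turn [ 1.7000e-03 -3.0000e-04 -1.5482e+00] shift [ 89.8 579.7  43.1] world [-144.9  568.5  -43.1] t 68.3 pos [ 0.657  -0.2794  0.1916] F [ 0.1 -0.3 -1. ] w 0.0426 40.8
```

```bash
python3 -m jog '[[0,0,-0.172,0,0,0,0],[0,0,-0.172,0,0,0,0],[0,0,-0.172,0,0,0,0],[0,0,-0.172,0,0,0,0],[0,0,-0.172,0,0,0,0],[0,0,-0.172,0,0,0,0],[0,0,-0.172,0,0,0,0],[0,0,-0.172,0,0,0,0],[0,0,-0.172,0,0,0,0],[0,0,0,0,0,0,0]]' >/dev/null
python3 -m jog '[[0,0,0,0.009,0.05,0,0],[0,0,0,0.009,0.05,0,0],[0,0,0,0.009,0.05,0,0],[0,0,0,0.009,0.05,0,0],[0,0,0,0.009,0.05,0,0],[0,0,0,0.009,0.05,0,0],[0,0,0,0.009,0.05,0,0],[0,0,0,0.009,0.05,0,0],[0,0,0,0.009,0.05,0,0],[0,0,0,0.009,0.05,0,0]]' | grep -E "ft|grip"
python3 -m jog '[[0,0,0,0,0.04,0,0],[0,0,0,0,0.0397,0,0],[0,0.14,0,0,0,0,0],[0,0,0,0,0,0,0],[0,0,0,0,0,0,0]]' | grep -E "ft|grip"
python3 place.py 106 -43 40
```

```text
ft_force: [1.0, 0.4, -0.8]
grip_width: 0.0423
gripper_force: 40.8
ft_force: [-0.4, -0.5, 0.2]
grip_width: 0.0425
gripper_force: 40.8
turn [-0.0002  0.0034 -0.0024] shift [-6.   0.7 63.2] world [ -2.9   0.4 -63.4] t 71.4 pos [0.5122 0.2884 0.192 ] F [-0.4 -0.5  0.2] w 0.0425 40.8
```

```bash
python3 -m jog '[[0,0.002,0,-0.006,0,0.03,0],[0,0,0,0,0.0005,0.03,0],[0,0,0,0,0,0.02,0],[0,0,0,0,0,0.014,0],[0,0,0,0,0,0.005,0],[0,0,0,0,0,0,0],[0,0,0,0,0,0,0]]' | grep -E "ft|grip"
python3 place.py 106 -43 4
```

```text
ft_force: [-1.3, 1.1, -0.2]
grip_width: 0.0424
gripper_force: 40.8
turn [ 0.0003  0.002  -0.0003] shift [ 0.6 -0.2  1.5] world [-0.7 -0.3 -1.4] t 72.3 pos [0.5051 0.2886 0.0944] F [-1.3  1.1 -0.2] w 0.0424 40.8
```

```bash
python3 -m jog '[[0,0,0,0,0,0.001,0],[0,0,0,0,0,0.001,0],[0,0,0,0,0,0,0],[0,0,0,0,0,0,0]]' | grep -E "pos|ft"
python3 -m jog '[[0,0,0,0,0,0.0007,0],[0,0,0,0,0,0,0],[0,0,0,0,0,0,0]]' | grep -E "pos|ft"
```

```text
position: [0.5046, 0.2885, 0.0921]
ft_force: [-0.5, -0.5, 5.3]
position: [0.5046, 0.2885, 0.0921]
ft_force: [-2.4, -2.0, 9.2]
```

```bash
python3 -m jog '[[0,0,0,0,0,0,54],[0,0,0,0,0,0,65],[0,0,0,0,0,0,100],[0,0,0,0,0,0,100],[0,0,0,0,0,0,100],[0,0,0,0,0,0,100],[0,0,0,0,0,-0.03,100],[0,0,0,0,0,-0.04,100],[0,0,0,0,0,-0.04,100],[0,-0.141,0,0,0,0,100]]' | grep -E "pos|ft|wid"
python3 -m jog '[[0,0,0,0,-0.05,0,100],[0,0,0,0,-0.05,0,100],[0,0,0,0,-0.05,0,100],[0,0,0,0,-0.05,0,100],[0,0,0,0,-0.05,0,100],[0,0,0,0,-0.05,0,100],[0,0,0,0,-0.05,0,100],[0,0,0,0,0,0,100],[0,0,0,0,0,0,100]]' |grep -E "pos|ft"
python3 onst.py
python3 - <<'E'
from deck import *
# slat ends: wood visible just inside the stop (x 88) and beside the turnovers; blobs of bystanders vs start
import pickle
D=pickle.load(open('d0.pkl','rb'))
for n in('top','scene'):
    d=cam(n);h=cv2.cvtColor(d['pixels'],cv2.COLOR_RGB2HSV)
    for y in(-106,106):
        row=[]
        for x in range(84,102,2):
            u,v=proj(d,dk([x,y,8]))[0].round().astype(int); row.append(int(h[v,u,1]))
        print(n,y,'saturation x84..100',row)
    df=np.abs(d['pixels'].astype(int)-D[n]['pixels']).max(2)
    if n=='top': print({k:int((df[b:b+h_,a:a+w]>60).sum()) for k,(a,b,w,h_) in dict(bowl=(390,262,40,42),jar=(415,168,26,24),cutter=(420,200,28,26),timer=(303,232,24,20),spat=(190,235,70,78)).items()})
E
```

```text
position: [0.5223, 0.2901, 0.2024]
ft_force: [-0.3, 0.3, -1.0]
grip_width: 0.0853
position: [0.5528, -0.0582, 0.1999]
ft_force: [-0.8, 0.3, -0.2]
top deck xy [-44.2 106.2] [45.8 63.3] 88.9
top deck xy [-42.7 -94.8] [23.7 60.1] 83.8
top deck xy [ 50.7 106.2] [45.6 62.9] 88.4
top deck xy [  54.9 -106. ] [45.4 63.7] 88.1
scene deck xy [  53.2 -106. ] [49.  64.3] 90.0
scene deck xy [ 49.9 107.2] [64.1 51.9] 0.3
scene deck xy [ -49.5 -106.4] [60.7 49.9] 0.2
scene deck xy [-51.6 108.1] [52.9 61.6] 86.2
top -106 saturation x84..100 [128, 147, 112, 112, 108, 24, 24, 8, 8]
top 106 saturation x84..100 [112, 112, 118, 32, 32, 17, 17, 18, 22]
{'bowl': 7, 'jar': 0, 'cutter': 0, 'timer': 275, 'spat': 1139}
scene -106 saturation x84..100 [111, 107, 111, 110, 98, 79, 21, 17, 19]
scene 106 saturation x84..100 [111, 114, 115, 74, 24, 16, 16, 19, 20]
```

```bash
python3 -c "
from rig import job
print(job.close_job())"
```

```text
the job is handed in; nothing more can be done
None
```

The job is handed in: both slats are hooked and seated in bays 1 and 3, and all four turnovers lie flat side down on them, two per slat; the last camera readings agree, but the bystanders' positions were only partly re-checked (arm blocking the timer and spatula) and no verdict came back.

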